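Fit the slotted collet arbor in the key mill and draw it up

ROBOT

A 6-joint arm with a two-finger parallel gripper is mounted at the origin on the work surface. World frame = base frame: x ahead of the robot, y to its left, z up, the work surface at z = 0. Lengths are in m, angles in rad, forces in N, time in s.
With the tool pointing down it reaches from about 0.4 to 0.825 m from the base axis. Payload 7 kg.
Tool frame: the origin (TCP) lies midway between the tips of the shut fingers; the grasp point (between the pads) lies 19 mm behind it; z points along the fingers, x is the direction in which the jaws open and shut, and the axes are right-handed (so a half turn about z gives the same grasp; the last joint's range is limited). The gripper opens to 88 mm and grips with 3 to 60 N. Pads are 19 mm wide; open, the fingers measure 130 mm over their backs; the gripper's body (78 mm by 193 mm) begins 47 mm behind the grasp point.
Start: joints at [1.622, 0.359, 0.012, 0, -1.224, -0.288], TCP at [0.158, 0.656, 0.227] pointing down, gripper open.
Joint ranges: [-3.07, 3.07], [-1.43, 2.12], [-1.02, 1.25], [-3.03, 1.67], [-3.05, -0], [-3.03, 3.03]. Speed limits (rad/s): [2.39, 2.39, 3.01, 3.14, 3.14, 3.14].

INTERFACE

Orientations are given as [roll, pitch, yaw] about the fixed x, y, z axes, in that order (R = Rz(yaw) Ry(pitch) Rx(roll)).
In Python, from cell import telemetry, imaging, ticket gives the robot as it stands.
- The arm moves only by the tool drive_tool, never from a script. Its argument "rows" is a list of rows, each a list of 6 numbers: the shift along the world's x, y, z normalised to -1 to 1, where 1 is 200 mm, then the turn, a rotation vector about the world's x, y, z normalised to -1 to 1, where 1 is 1.5 rad. A call has 1 to 12 rows; each row is the pose to reach, as a shift and turn from the pose measured when the call began; what a row does not reach only later rows make up. A row lasts 1/8 s, in which the tool goes at most 62.5 mm and 10.7 degrees, less where a joint would pass 70% of its speed; a pose out of reach is approached as far as the arm can. A call with a number of a shift or a turn outside -1 to 1 is refused whole. A call with a gripper value outside its range is refused whole. "fingers" is the opening, from 0 (shut) to 1 (fully open), set as the call begins (left out, the last holds). The fingers move at their own pace and stop on an object; "grip_force" is the grip in N (left out, the last holds). Time passes only in rows, so rows that repeat a pose let the fingers close. It gives the time, the measured TCP pose, the force and the opening at its end, in the units of the state.
- telemetry.state(): the state, without advancing time (a new reading comes with each control period).
- imaging.snapshot(name): name is "side" or "top"; returns the picture (480x640x3 uint8, red, green, blue); there is no depth.
- imaging.camera_params(name): a dict with "fx", "fy", "cx", "cy" (pixels), "world_to_cam" (4x4, takes a point from world to camera coordinates). Camera axes: x right, y up, looking along -z (the intrinsics and any distortion apply to the point x, -y, -z); pixel columns grow to the right and rows downward; lengths in m; the calibration is good to about 2 mm. A picture is of the moment at which its call begins. camera_params takes no time and is no camera call.
- ticket.hand_in(): hands the job in, once; it reports no verdict.
Trained networks look in the newest picture that a camera, given by its name, has taken for a name from the list of things; names that differ only in an ending like _2 or _b are one class to them, and where a whole thing is asked for, a point or a joint stands for the part that bears it (a point fixed in the world has none). Each returns a list of dicts, best first, with "p" (0 to 1); they miss things now and then, are a little off and sometimes report something else, mostly with a low value. They report only what shows in the picture. A call takes as long as a camera call. They do not tell look-alikes from the thing itself.
- imaging.find_in(query, camera): "position" ([column, row] in pixels, amid what is visible of it).
- imaging.landmark_of(query, camera): "position" ([column, row] in pixels: a listed point, or the origin of a listed thing).
The state is a dict: "time": time; "joint_pos": joint angles; "dq": joint speeds; "tau": joint torques, N m; "ee_pos": TCP position; "orientation": TCP orientation; "force": force on the tool from outside, world axes, zero at the start; "torque": the same for the moment, N m; "opening": finger opening in m.
Only numpy, scipy, OpenCV 4.12 (cv2) and the standard library are available. Lean on these libraries where they do the work, as an engineer would, in place of code of your own. Each camera call takes 0.05 s, during which the arm holds its last target.

TASK

The key-cutting mill needs its slotted collet arbor. Swing the drawbar lever all the way towards the robot to release the spindle, then take the arbor with the slotted flange and flat-sided hub out of the wooden rack and, keeping hold of it until it is fully home, seat its taper in the tilted spindle with the flange slots over the two dogs and the flange flat on the spindle nose. Then let go, stand the lever straight upright, and leave the other holder, the padlock and the bottle where they are.

Things in the scene. Friction and masses are not known exactly. Their poses are not given: they have to be found in the camera images.
- spindle_nose (a point): Middle of the flat end face of the steel spindle, 64 mm across, 200 mm above the bench. z: spindle axis, out of the bore, 30 degrees from vertical, leaning to the robot's side. Tapered bore 34 mm across here, 20 mm at 50 mm depth. Two dogs stand 8 mm proud on its +x and -x axes, 20 to 28 mm from the middle, 13 mm wide, tops chamfered to 8 mm. Parked at a random turn by a brake (holds 1.5 N m)
- arbor_face (a point): Middle of the underside of the arbor's flange; comes to spindle_nose when seated. z: from taper to collet. Below it the taper shank runs 45 mm along -z, 32 to 17 mm across, 1 mm smaller all round than the bore, so the flange rests on the nose. Flange 56 mm across, 12 mm thick, with two open slots 17.5 mm wide on its +x and -x axes from 17 mm out; either way round fits
- arbor_hub (a point): Centre of the arbor's flat-sided hub, the place to grip, 37 mm along +z from arbor_face; same axes. Hub 50 mm tall, flats facing +y and -y, 32 mm apart (36 mm the other way). Collet nut and stub above it reach 43 mm from this point. The arbor stands upright in one of the rack's two places, at a random turn
- arbor: The whole steel arbor, 125 mm long, about 0.45 kg; origin at the end of its taper, 45 mm along -z from arbor_face; same axes
- lever (a joint): Drawbar lever angle, rad: 0 = straight upright, negative = leaning towards the robot's side, positive = leaning away; stops at -0.7 (spindle released) and +0.7. Starts leaning away. Stays where it is left; about 2.5 N at the knob moves it
- lever_knob (a point): Centre of the black knob at the end of the lever's 12 mm steel rod, 110 mm from the pivot: a thick disc 36 mm across and 24 mm thick, its flat faces square to the lever's turning axis (facing lever_pivot's +y and -y). Nothing but its own rod within 40 mm of it
- lever_pivot (a point): Pivot of the lever, on the machine's right-hand side as the robot sees it, 120 mm above the bench; axes are the machine's: x away from the robot, y left, z up. The lever turns about this y axis: knob = pivot + 110 mm * (sin(angle) along x, cos(angle) up)
- machine: Fixed blue machine, origin on the bench straight below the spindle nose, x away from the robot. Base x -100 to +260 mm, y +-100 mm, 70 mm high; no part of head or motor is above 225 mm; lever at y = -160 mm
- rack: Fixed light wooden block 90 (x) by 220 (y) by 60 mm high, origin under its centre, with two 39 mm holes 52 mm deep at y = +55 and -55 mm. Each holder stands in a hole, its flange on the block's top
- plain_holder_mid (a point): Middle of the other holder in the rack: round body 42 mm across, round flange 48 mm without slots, 125 mm long. Leave it alone
- oil_bottle_mid (a point): Middle of a grey bottle 56 mm across, 150 mm tall, standing on the bench. Leave it alone
- padlock: Brass padlock lying on the bench, 50 by 62 by 26 mm, steel shackle reaching 70 mm to +x; origin under the brass body. Leave it alone
There are look-alikes about, which are no part of the job. What is shaped like the arbor but green or orange is not meant.

How it is judged:
On the way, in this order (a step that is already met when the one before it is completed fails the run):
1. the lever is swung all the way towards the robot (within 0.1 rad of its stop), the arbor still in the rack (value of joint lever below -0.6 rad and distance of arbor_hub from where it was at the start of the episode below 0.03 m), for 0.2 s.
2. the arbor is home in the spindle (flange within 4 mm of the nose, slots over the dogs) still in the fingers, with the lever still released (value of joint lever below -0.5 rad and distance between arbor_face and spindle_nose below 0.004 m and angle between the z axis of arbor_face and the z axis of spindle_nose, either way round below 0.1 rad and angle between the x axis of arbor_face and the x axis of spindle_nose, either way round below 0.15 rad and contact force between the fingers and arbor above 1 N), for 0.1 s.
At the end, for the whole second after the job is handed in: The arbor is at rest in the spindle: flange centre within 3 mm of the nose centre, axes within 0.06 rad, slots over the dogs (within 0.15 rad, either way round); the lever stands upright within 0.12 rad and still; everything released (distance between arbor_face and spindle_nose below 0.003 m and angle between the z axis of arbor_face and the z axis of spindle_nose, either way round below 0.06 rad and angle between the x axis of arbor_face and the x axis of spindle_nose, either way round below 0.15 rad and z of arbor_hub in the frame of spindle_nose above 0.03 m and linear speed of arbor below 0.02 m/s and value of joint lever between -0.12 and 0.12 rad and velocity of joint lever between -0.05 and 0.05 rad/s); the robot touches nothing.
It fails at once if the plain holder is moved by more than 25 mm (distance of plain_holder_mid from where it was at the start of the episode above 0.025 m).
It fails at once if the padlock is moved by more than 25 mm (distance of padlock from where it was at the start of the episode above 0.025 m).
It fails at once if the oil bottle is moved by more than 25 mm (distance of oil_bottle_mid from where it was at the start of the episode above 0.025 m).
It also fails if it takes over 67 s, if anything falls off the work surface, if the arm or the gripper's body presses on something with over 40 N, if the wrist force passes 120 N, or if a joint passes its speed limit or range.

## Working session

There is one attempt and no reset: what is moved stays moved. The work goes in short steps, Python scripts to look and compute and a tool call to move; the robot and the scene stay as the last step left them, time stands still between calls to the robot, and variables do not carry over. Pictures are saved under pics/ and viewed, and the job is handed in when it is done.

Besides the shell and the picture viewer there is one more tool, called after ">>>" as name(argument=value, ...) on one line, values as JSON. drive_tool: Moves the arm, as the interface text tells. Its arguments: {"type":"object","properties":{"rows":{"type":"array"},"fingers":{"type":"number"},"grip_force":{"type":"number"}},"required":["rows"]}

```bash
ls; mkdir -p pics
python3 - <<'E'
from cell import telemetry, imaging, ticket
import cv2
for n in ("side","top"):
    im=imaging.snapshot(n); cv2.imwrite(f"pics/{n}0.png",im[:,:,::-1])
    p=imaging.camera_params(n); print(n,p)
s=telemetry.state(); print({k:s[k] for k in("time","ee_pos","orientation","opening","force")})
E
```

```text
pics
side {'fx': 562.5231402000372, 'fy': 562.5231402000372, 'cx': 310.6751151048328, 'cy': 241.97594631084004, 'world_to_cam': array([[ 0.76591804, -0.64289834,  0.0071604 , -0.38788576],
       [ 0.41388062,  0.50153881,  0.75971156, -0.42041564],
       [-0.49200852, -0.57891324,  0.65022078, -0.97528424],
       [ 0.        ,  0.        ,  0.        ,  1.        ]])}
top {'fx': 538.1274165045867, 'fy': 538.1274165045867, 'cx': 319.71839816150737, 'cy': 235.38899708968054, 'world_to_cam': array([[-0.00387544, -0.99949694, -0.03147771,  0.11756011],
       [ 0.98935588, -0.00841128,  0.14527282, -0.61249696],
       [-0.14546451, -0.03057966,  0.98889077, -1.10055989],
       [ 0.        ,  0.        ,  0.        ,  1.        ]])}
{'time': 0.1, 'ee_pos': array([0.1582709 , 0.65569634, 0.22568296]), 'orientation': array([-3.14145923e+00, -1.57947731e-03, -1.80774300e+00]), 'opening': 0.08784914607578087, 'force': array([-0.17612296, -0.06623264,  0.08812968])}
```

View pics/side0.png

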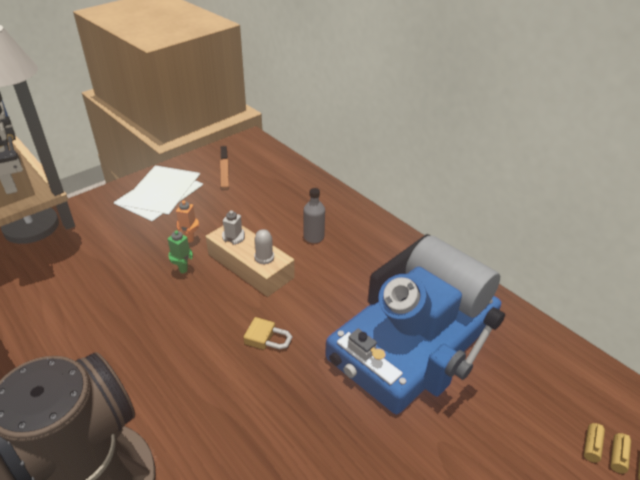

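View pics/top0.png

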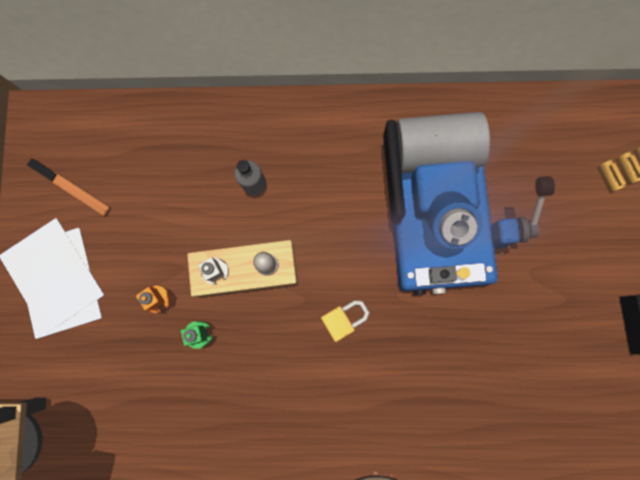

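Run:
```python
from cell import telemetry, imaging, ticket
for c in("side","top"):
  for q in "spindle_nose arbor_face arbor_hub arbor lever_knob lever_pivot machine rack plain_holder_mid oil_bottle_mid padlock".split():
    r=imaging.landmark_of(q,c); print(c,q,[(list(map(lambda v:round(float(v),1),d["position"])),round(float(d["p"]),2)) for d in r[:4]])
print(telemetry.state()["time"])
```

```text
side spindle_nose [([399.7, 293.6], 0.69)]
side arbor_face [([177.6, 257.0], 0.82), ([187.6, 227.0], 0.8), ([233.2, 239.3], 0.77)]
side arbor_hub [([177.8, 245.3], 0.88), ([185.2, 214.2], 0.79), ([232.7, 229.5], 0.62), ([400.3, 295.2], 0.48)]
side arbor [([234.1, 253.3], 0.92), ([188.0, 235.6], 0.87), ([183.3, 272.0], 0.83)]
side lever_knob [([492.8, 315.9], 0.9)]
side lever_pivot [([232.2, 224.7], 0.74), ([462.2, 367.4], 0.7)]
side machine [([389.4, 358.8], 0.82)]
side rack [([400.5, 294.7], 0.74), ([249.3, 263.5], 0.55)]
side plain_holder_mid [([266.1, 255.4], 0.87)]
side oil_bottle_mid [([316.0, 214.5], 0.86)]
side padlock [([260.1, 335.9], 0.93)]
top spindle_nose [([459.7, 229.3], 0.67)]
top arbor_face [([156.8, 299.3], 0.96), ([201.1, 336.4], 0.96), ([219.8, 271.8], 0.85), ([545.4, 184.5], 0.3)]
top arbor_hub [([196.7, 333.9], 0.9), ([210.6, 268.7], 0.73), ([150.0, 296.0], 0.56), ([216.6, 273.7], 0.5)]
top arbor [([222.3, 274.0], 0.86), ([204.4, 336.9], 0.85), ([164.3, 301.9], 0.69)]
top lever_knob [([544.5, 184.4], 0.82), ([248.9, 176.4], 0.49)]
top lever_pivot [([534.0, 227.1], 0.63)]
top machine [([438.6, 241.3], 0.74)]
top rack [([243.2, 270.0], 0.64)]
top plain_holder_mid [([267.6, 263.4], 0.78), ([211.3, 269.1], 0.23)]
top oil_bottle_mid [([248.0, 175.6], 0.95)]
top padlock [([337.3, 324.1], 0.71)]
1.2
```

```bash
cat > h.py <<'E'
import numpy as np, cv2
from cell import telemetry, imaging, ticket
from scipy.spatial.transform import Rotation as R
P={n:imaging.camera_params(n) for n in("side","top")}
def proj(n,X):
    p=P[n]; X=np.atleast_2d(X); c=X@p["world_to_cam"][:3,:3].T+p["world_to_cam"][:3,3]
    return np.c_[p["fx"]*c[:,0]/-c[:,2]+p["cx"], -p["fy"]*c[:,1]/-c[:,2]+p["cy"]]
def ray(n,uv):
    p=P[n]; T=p["world_to_cam"]; d=np.array([(uv[0]-p["cx"])/p["fx"],-(uv[1]-p["cy"])/p["fy"],-1.])
    return -T[:3,:3].T@T[:3,3], T[:3,:3].T@d
def onz(n,uv,z):
    o,d=ray(n,uv); return o+d*(z-o[2])/d[2]
def tri(a,b):
    A=[];B=[]
    for n,uv in(("side",a),("top",b)):
        o,d=ray(n,uv); d=d/np.linalg.norm(d); M=np.eye(3)-np.outer(d,d); A.append(M);B.append(M@o)
    x=np.linalg.lstsq(np.vstack(A),np.hstack(B),rcond=None)[0]
    return x, proj("side",x)[0]-a, proj("top",x)[0]-b
def crop(n,f,box,k):
    im=cv2.imread(f); x0,y0,x1,y1=box
    return cv2.resize(im[y0:y1,x0:x1],None,fx=k,fy=k,interpolation=cv2.INTER_CUBIC)
E
python3 - <<'E'
from h import *
np.set_printoptions(precision=4,suppress=True)
for k,a,b in [("nose",[399.7,293.6],[459.7,229.3]),("face",[233.2,239.3],[219.8,271.8]),("hub",[232.7,229.5],[210.6,268.7]),("arbor",[234.1,253.3],[222.3,274]),("knob",[492.8,315.9],[544.5,184.4]),("pivot",[462.2,367.4],[534,227.1]),("machine",[389.4,358.8],[438.6,241.3]),("rack",[249.3,263.5],[243.2,270]),("plain",[266.1,255.4],[267.6,263.4]),("bottle",[316,214.5],[248,175.6]),("padlock",[260.1,335.9],[337.3,324.1])]:
    print(k,*tri(np.array(a),np.array(b)))
cv2.imwrite("pics/c1.png",crop("side","pics/side0.png",(195,195,305,295),7))
cv2.imwrite("pics/c2.png",crop("top","pics/top0.png",(180,230,310,310),6))
cv2.imwrite("pics/c3.png",crop("side","pics/side0.png",(320,230,520,410),4))
cv2.imwrite("pics/c4.png",crop("top","pics/top0.png",(380,100,580,300),3))
E
```

```text
nose [ 0.5997 -0.1478  0.1968] [ 0.3402 -0.0693] [-0.219   0.2813]
face [0.5335 0.3258 0.0565] [ 1.2461 -0.0504] [-0.8177  1.2201]
hub [0.5405 0.3398 0.0751] [ 0.2987 -0.0094] [-0.2014  0.2954]
arbor [0.5334 0.3305 0.007 ] [ 0.8445 -0.0351] [-0.5456  0.812 ]
knob [ 0.6777 -0.3002  0.2106] [ 1.4092 -0.3696] [-0.9654  1.0727]
pivot [ 0.6111 -0.3065  0.1256] [ 2.34   -0.5143] [-1.4506  1.6973]
machine [ 0.6038 -0.1461 -0.0041] [ 0.8588 -0.1501] [-0.5013  0.6711]
rack [ 0.5446  0.2849 -0.0024] [-0.0638  0.0034] [ 0.0407 -0.0601]
plain [0.5531 0.2221 0.0635] [-0.3291  0.0232] [ 0.2105 -0.3103]
bottle [0.7427 0.2647 0.0669] [-0.9341  0.1216] [ 0.6512 -0.9308]
padlock [ 0.4262  0.0775 -0.0004] [-0.3116  0.0227] [ 0.1715 -0.2656]
```

View pics/c1.png

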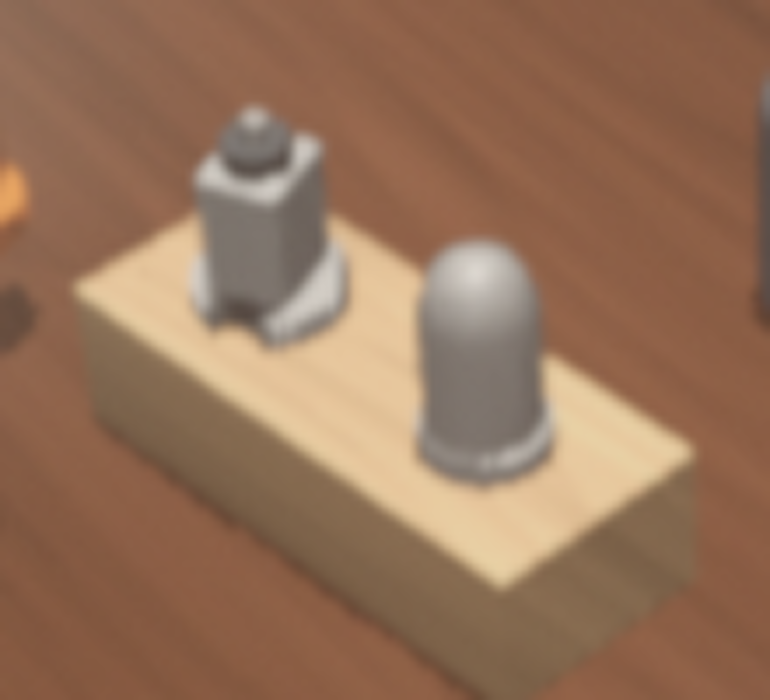

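View pics/c2.png

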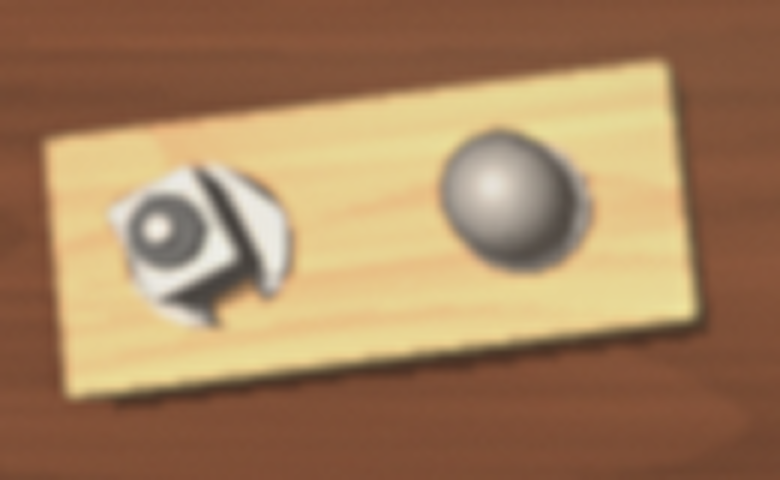

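View pics/c3.png

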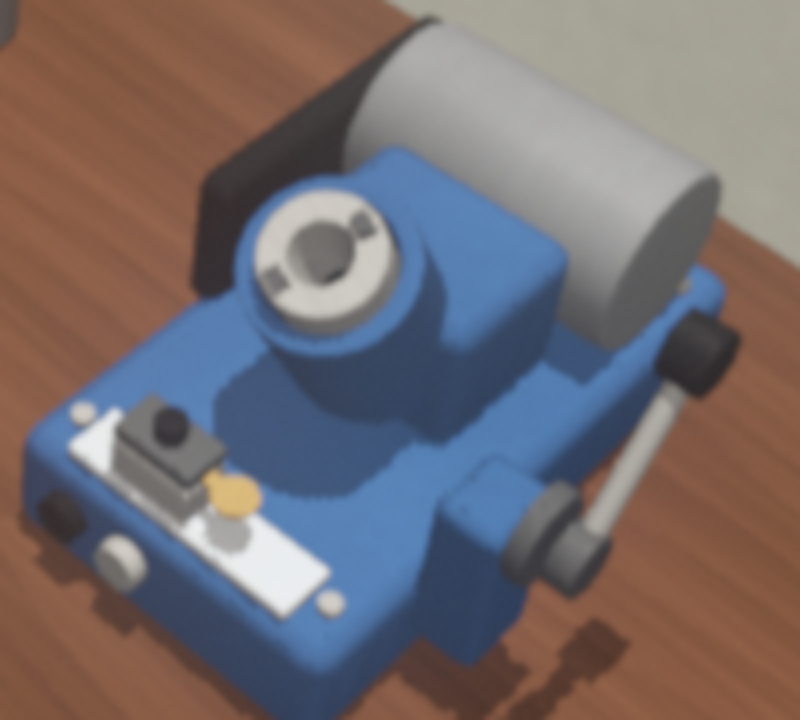

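View pics/c4.png

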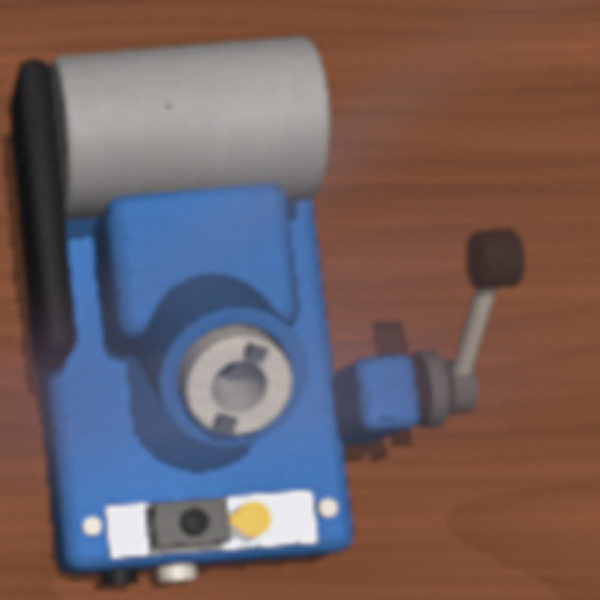

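```bash
cat > fit.py <<'E'
from h import *
from scipy.optimize import least_squares
np.set_printoptions(precision=4,suppress=True)
def Rz(a): return R.from_euler('z',a).as_matrix()
# rack
t=lambda c:np.array(c)/6+[180,230]; s=lambda c:np.array(c)/7+[195,195]
L=np.array([[.045,.11,.06],[.045,-.11,.06],[-.045,-.11,.06],[-.045,.11,.06]])
ot=t([[44,138],[668,60],[700,320],[68,398]]); os_=s([[695,450],[503,588],[75,290]]); Ls=L[[1,2,3]]
def f(p):
    X=lambda l:l@Rz(p[2]).T+[p[0],p[1],0]
    return np.r_[(proj("top",X(L))-ot).ravel(),(proj("side",X(Ls))-os_).ravel()]
r=least_squares(f,[.54,.285,0]);print("rack",r.x,r.fun)
rk=r.x; print("holeA",Rz(rk[2])@[0,.055,0]+[rk[0],rk[1],0],"holeB",Rz(rk[2])@[0,-.055,0]+[rk[0],rk[1],0])
# strip dir
q=np.array([[107,508],[315,491],[318,541],[110,558]])/3+[380,100]
W=np.array([onz("top",u,.075)[:2] for u in q]); print("strip",W)
for a,b in((0,1),(3,2)): d=W[a]-W[b]; print("yaw",np.arctan2(d[1],d[0])-np.pi/2)
d0=np.array([[256,353],[226,425]])/3+[380,100]; d1=np.array([[364,226],[273,279]])/4+[320,230]
D=[tri(a,b) for a,b in zip(d1,d0)]; print(D); dd=D[0][0]-D[1][0]; print(dd,np.linalg.norm(dd),(D[0][0]+D[1][0])/2)
# hub top
q=t([[190,166],[240,243],[162,300],[110,215]]); W=np.array([onz("top",u,.122)[:2] for u in q]); print("hubtop",W,W.mean(0))
for i in range(4): d=W[(i+1)%4]-W[i]; print(np.linalg.norm(d),np.arctan2(d[1],d[0]))
E
python3 fit.py
```

```text
rack [0.5429 0.2768 0.1187] [ 0.9189  0.6973  0.1597  0.643  -0.2289 -0.2104  0.6264 -0.1106  0.0699
 -0.6027 -0.1744 -1.085  -0.1082 -1.2641]
holeA [0.5363 0.3314 0.    ] holeB [0.5494 0.2222 0.    ]
strip [[ 0.5371 -0.0834]
 [ 0.5478 -0.2246]
 [ 0.5138 -0.225 ]
 [ 0.5031 -0.0844]]
yaw 0.07543633461285104
yaw 0.07603910066507824
[(array([ 0.6193, -0.1561,  0.2094]), array([ 0.2136, -0.0461]), array([-0.1404,  0.1774])), (array([ 0.5778, -0.1406,  0.189 ]), array([ 0.4343, -0.0833]), array([-0.2742,  0.3579]))]
[ 0.0415 -0.0155  0.0205] 0.04881904566223069 [ 0.5985 -0.1483  0.1992]
hubtop [[0.5591 0.3268]
 [0.5334 0.3095]
 [0.5148 0.335 ]
 [0.543  0.3531]] [0.5376 0.3311]
0.03096370647267005 -2.5491973828983707
0.03156239277545467 2.2033632580115112
0.03353376765303398 0.5702700544335279
0.03082223435143011 -1.0204052023169785
```

>>> drive_tool(rows=[[0.9,-1,0.5,0,0,0.2],[0.9,-1,0.5,0,0,0.2],[0.9,-1,0.5,0,0,0.2],[0.9,-1,0.5,0,0,0.2],[0.9,-1,0.5,0,0,0.2],[0.9,-1,0.5,0,0,0.2]], fingers=0.55)

```text
time: 1.95
ee_pos: [0.34, 0.4548, 0.3285]
orientation: [-3.14, 0.003, -1.51]
force: [-0.5, -0.0, -0.3]
opening: 0.0485
```

>>> drive_tool(rows=[[0.7,-1,0,0,0,0],[0.7,-1,0,0,0,0],[0.7,-1,0,0,0,0],[0.7,-1,0,0,0,0]])

```text
time: 2.45
ee_pos: [0.4806, 0.2537, 0.3283]
orientation: [-3.14, 0.003, -1.51]
force: [0.5, 1.1, 0.3]
opening: 0.0484
```

>>> drive_tool(rows=[[0.4,-1,0,0,0,0],[0.4,-1,0,0,0,0],[0.4,-1,0,0,0,0],[0.4,-1,0,0,0,0]])

```text
time: 2.95
ee_pos: [0.5611, 0.0517, 0.3276]
orientation: [-3.141, 0.003, -1.511]
force: [0.8, 0.2, -0.2]
opening: 0.0481
```

>>> drive_tool(rows=[[0.3,-1,0,0,0,0],[0.3,-1,0,0,0,0],[0.3,-1,0,0,0,0],[0.3,-1,0,0,0,0]])

```text
time: 3.45
ee_pos: [0.6217, -0.1506, 0.3262]
orientation: [3.14, 0.003, -1.513]
force: [0.5, 0.7, -0.3]
opening: 0.0484
```

>>> drive_tool(rows=[[0.28,-0.75,-0.1,0,0,0.012],[0.28,-0.75,-0.1,0,0,0.012],[0.28,-0.75,-0.1,0,0,0.012],[0.28,-0.75,-0.1,0,0,0.012]])

```text
time: 3.95
ee_pos: [0.6779, -0.3026, 0.3027]
orientation: [3.136, 0.004, -1.498]
force: [0.3, -0.4, -0.8]
opening: 0.0482
```

Run:
```python
from h import *
for n in("side","top"): cv2.imwrite(f"pics/{n}1.png",imaging.snapshot(n)[:,:,::-1])
x=telemetry.state()["ee_pos"];print(x,proj("side",x),proj("top",x))
a=crop("s","pics/side1.png",(430,200,580,420),2.6);b=crop("t","pics/top1.png",(480,120,620,300),2.6)
h=max(len(a),len(b));f=lambda m:cv2.copyMakeBorder(m,0,h-len(m),0,0,0)
cv2.imwrite("pics/c5.png",np.hstack([f(a),f(b)]))
```

```text
[ 0.6778358  -0.30033414  0.30481103] [[506.77431001 277.36670305]] [[565.31149183 171.84049034]]
```

View pics/c5.png

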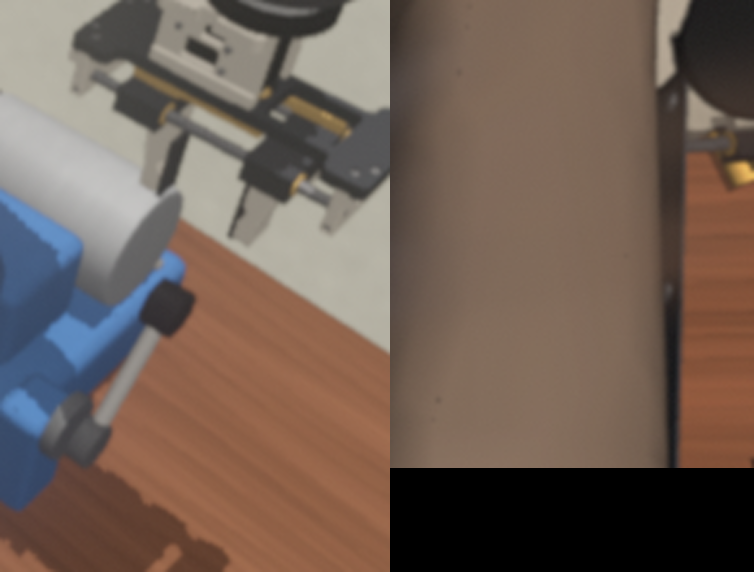

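>>> drive_tool(rows=[[0,0,-0.2,0,0,0],[0,0,-0.4,0,0,0],[0,0,-0.55,0,0,0],[0,0,-0.55,0,0,0],[0,0,-0.55,0,0,0]])

```text
time: 4.68
ee_pos: [0.6789, -0.2998, 0.197]
orientation: [3.141, 0.002, -1.494]
force: [-0.1, 0.6, 0.9]
opening: 0.0481
```

>>> drive_tool(rows=[[0,0,0,0,0,0],[0,0,0,0,0,0],[0,0,0,0,0,0],[0,0,0,0,0,0],[0,0,0,0,0,0]], fingers=0, grip_force=15)

```text
time: 5.3
ee_pos: [0.6793, -0.3018, 0.1982]
orientation: [-3.141, -0.001, -1.495]
force: [0.9, -7.0, 0.9]
opening: 0.0244
```

>>> drive_tool(rows=[[-0.14,-0.014,0.08,0,0,0],[-0.24,-0.02,0.1,0,0,0],[-0.33,-0.028,0.11,0,0,0],[-0.43,-0.034,0.1,0,0,0],[-0.52,-0.042,0.08,0,0,0],[-0.61,-0.048,0.035,0,0,0],[-0.7,-0.056,-0.03,0,0,0],[-0.71,-0.056,-0.035,0,0,0],[-0.71,-0.056,-0.035,0,0,0],[-0.71,-0.056,-0.035,0,0,0]])

```text
time: 6.55
ee_pos: [0.5365, -0.3123, 0.1913]
orientation: [3.141, 0.001, -1.495]
force: [-4.2, 5.7, 2.7]
opening: 0.0237
```

Run:
```python
from h import *
s=telemetry.state();print(s["time"],s["ee_pos"],s["force"],s["orientation"])
cv2.imwrite(f"pics/side2.png",imaging.snapshot("side")[:,:,::-1])
print(imaging.landmark_of("lever_knob","side")[:2])
cv2.imwrite("pics/c6.png",crop("s","pics/side2.png",(320,200,560,420),3))
```

```text
6.55 [ 0.53645174 -0.31230575  0.19131207] [-4.18789411  5.66571855  2.65787578] [ 3.14063567e+00  6.87798942e-04 -1.49542813e+00]
[{'position': [449.5, 358.1], 'p': 0.7}]
```

View pics/c6.png

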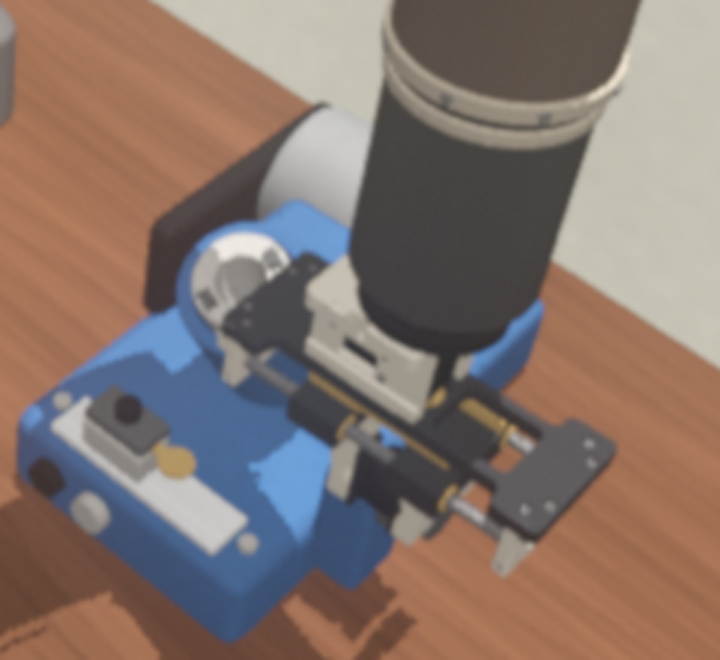

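>>> drive_tool(rows=[[-0.02,0,-0.015,0,0,0],[-0.04,0,-0.03,0,0,0],[-0.04,0,-0.03,0,0,0]])

```text
time: 7.02
ee_pos: [0.5323, -0.3126, 0.1878]
orientation: [-3.135, -0.002, -1.494]
force: [8.7, 5.0, 7.0]
opening: 0.0239
```

>>> drive_tool(rows=[[0,0,0,0,0,0],[0,0,0,0,0,0],[0,0,0,0,0,0]], fingers=0.55)

```text
time: 7.4
ee_pos: [0.5316, -0.3128, 0.1873]
orientation: [-3.136, -0.002, -1.495]
force: [0.5, -0.3, -0.4]
opening: 0.0461
```

>>> drive_tool(rows=[[0,0,0.3,0,0,0],[0,0,0.6,0,0,0],[-0.1,0.3,0.7,0,0,0.08],[-0.1,0.6,0.7,0,0,0.17],[-0.1,0.9,0.7,0,0,0.25],[-0.1,1,0.7,0,0,0.3],[-0.1,1,0.7,0,0,0.3]])

```text
time: 8.28
ee_pos: [0.5113, -0.1116, 0.3273]
orientation: [-3.136, -0.002, -1.042]
force: [0.6, 0.3, 0.1]
opening: 0.0481
```

>>> drive_tool(rows=[[0,0.3,0,0,0,0],[0,0.6,0,0,0,0],[0,0.9,0,0,0,0],[0,1,0,0,0,0]], fingers=0.7)

```text
time: 8.78
ee_pos: [0.5113, 0.0899, 0.3269]
orientation: [-3.137, -0.002, -1.042]
force: [1.1, -0.9, 0.4]
opening: 0.0612
```

Run:
```python
from h import *
np.set_printoptions(precision=4,suppress=True)
for n in("side","top"): cv2.imwrite(f"pics/{n}3.png",imaging.snapshot(n)[:,:,::-1])
r={}
for q in ("lever_knob","spindle_nose","lever_pivot"):
    a=imaging.landmark_of(q,"side");b=imaging.landmark_of(q,"top")
    print(q,[(d["position"],d["p"]) for d in a+b]); 
    if a and b: print(tri(np.array(a[0]["position"]),np.array(b[0]["position"])))
print(telemetry.state()["ee_pos"],telemetry.state()["time"])
a=crop("s","pics/side3.png",(320,230,520,430),2);b=crop("t","pics/top3.png",(380,100,580,300),2)
cv2.imwrite("pics/c7.png",np.hstack([a,b]))
```

```text
lever_knob [([449.0, 363.3], 0.72), ([557.3, 257.5], 0.86)]
(array([ 0.5428, -0.3156,  0.2041]), array([ 2.612 , -0.5621]), array([-1.6185,  1.872 ]))
spindle_nose [([402.4, 293.9], 0.68), ([247.1, 264.1], 0.44), ([459.1, 227.8], 0.88)]
(array([ 0.6044, -0.1487,  0.1931]), array([-0.5114,  0.1029]), array([ 0.3308, -0.4211]))
lever_pivot [([461.6, 368.8], 0.73), ([529.0, 225.2], 0.78)]
(array([ 0.6177, -0.3025,  0.1115]), array([ 2.0216, -0.4395]), array([-1.2493,  1.4677]))
[0.5114 0.0871 0.3274] 9.175
```

View pics/c7.png

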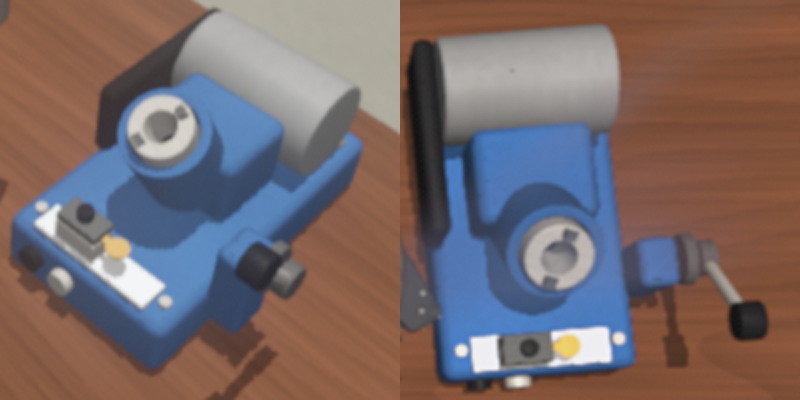

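>>> drive_tool(rows=[[0.06,0.3,0,0,0,0],[0.06,0.6,0,0,0,0.02],[0.1,0.9,-0.2,0,0,0.038],[0.12,1,-0.4,0,0,0.038],[0.12,1,-0.4,0,0,0.038]])

```text
time: 9.8
ee_pos: [0.534, 0.2868, 0.2427]
orientation: [3.139, -0.003, -0.987]
force: [-0.3, -0.9, 0.2]
opening: 0.0615
```

>>> drive_tool(rows=[[0.01,0.21,-0.1,0,0,0],[0.01,0.21,-0.2,0,0,0],[0.01,0.21,-0.2,0,0,0],[0.01,0.21,-0.2,0,0,0]])

```text
time: 10.3
ee_pos: [0.537, 0.3282, 0.2047]
orientation: [3.141, -0.003, -0.988]
force: [0.9, 0.3, -0.1]
opening: 0.0614
```

Run:
```python
from h import *
np.set_printoptions(precision=4,suppress=True)
s=telemetry.state();print(s["ee_pos"],s["orientation"],s["time"])
cv2.imwrite("pics/side4.png",imaging.snapshot("side")[:,:,::-1])
cv2.imwrite("pics/c8.png",crop("s","pics/side4.png",(160,130,320,300),4))
```

```text
[0.537  0.3282 0.2047] [ 3.1414 -0.0026 -0.9876] 10.3
```

View pics/c8.png

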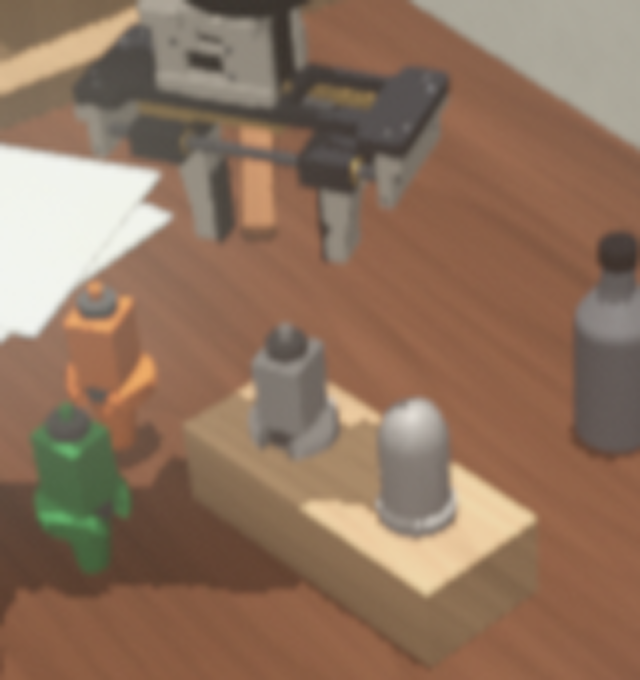

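>>> drive_tool(rows=[[0,0.015,-0.2,0,0,0],[0,0.015,-0.4,0,0,0],[0,0.015,-0.5,0,0,0],[0,0.015,-0.61,0,0,0],[0,0.015,-0.61,0,0,0]])

```text
time: 10.98
ee_pos: [0.5368, 0.3305, 0.0825]
orientation: [3.14, -0.003, -0.988]
force: [0.2, -0.2, 0.5]
opening: 0.0613
```

>>> drive_tool(rows=[[0,0,0,0,0,0],[0,0,0,0,0,0],[0,0,0,0,0,0],[0,0,0,0,0,0],[0,0,0,0,0,0]], fingers=0, grip_force=12)

```text
time: 11.6
ee_pos: [0.5369, 0.3312, 0.0834]
orientation: [-3.142, -0.002, -0.988]
force: [-2.6, 1.8, 5.8]
opening: 0.0331
```

>>> drive_tool(rows=[[0,0,0,0,0,0],[0,0,0,0,0,0],[0,0,0,0,0,0]], grip_force=45)

```text
time: 11.98
ee_pos: [0.5369, 0.3312, 0.0834]
orientation: [-3.142, -0.002, -0.988]
force: [-1.5, 0.9, 3.4]
opening: 0.033
```

>>> drive_tool(rows=[[0,0,0.1,0,0,0],[0,0,0.25,0,0,0],[0,0,0.5,0,0,0],[0,0,0.8,0,0,0],[0,0,1,0,0,0],[0,0,1,0,0,0]])

```text
time: 12.72
ee_pos: [0.5378, 0.3318, 0.2863]
orientation: [-3.137, -0.001, -0.988]
force: [0.4, 0.0, -6.3]
opening: 0.0325
```

Run:
```python
from h import *
np.set_printoptions(precision=4,suppress=True)
s=telemetry.state();print(s["ee_pos"],s["orientation"],s["time"],s["force"],s["opening"])
cv2.imwrite("pics/side5.png",imaging.snapshot("side")[:,:,::-1])
cv2.imwrite("pics/c9.png",crop("s","pics/side5.png",(160,50,320,300),3))
for q in("arbor_face","arbor","arbor_hub"): print(q,[(d["position"],d["p"]) for d in imaging.landmark_of(q,"side")])
Rt=R.from_euler('xyz',s["orientation"]).as_matrix(); g=s["ee_pos"]-.019*Rt[:,2]
for z in(-.082+.0,-.037,0): print(proj("side",g+np.array([0,0,z-.005])))
```

```text
[0.5378 0.3318 0.2863] [-3.1368 -0.0013 -0.988 ] 12.725 [ 0.3787  0.0199 -6.2906] 0.03247205193296739
arbor_face [([189.4, 229.0], 0.87), ([228.6, 168.9], 0.72), ([178.4, 256.6], 0.6), ([247.8, 265.4], 0.58)]
arbor [([181.3, 273.8], 0.83), ([227.4, 186.5], 0.71), ([189.6, 241.4], 0.62)]
arbor_hub [([226.8, 153.6], 0.97), ([183.3, 214.9], 0.97), ([179.5, 247.8], 0.75)]
[[228.802  183.3666]]
[[227.0456 166.7523]]
[[225.5392 152.5026]]
```

View pics/c9.png

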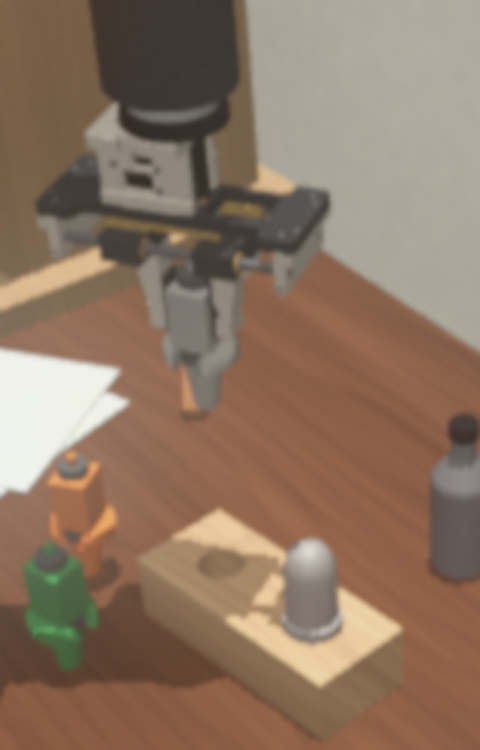

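```bash
cat > nose.py <<'E'
from h import *
from scipy.optimize import least_squares
from scipy.spatial import cKDTree
np.set_printoptions(precision=4,suppress=True)
def seg(f,box):
    im=cv2.imread(f); x0,y0,x1,y1=box; k=4
    c=cv2.resize(im[y0:y1,x0:x1],None,fx=k,fy=k,interpolation=cv2.INTER_CUBIC)
    hsv=cv2.cvtColor(c,cv2.COLOR_BGR2HSV)
    m=((hsv[...,1]<70)&(hsv[...,2]>150)).astype(np.uint8)
    n,l,st,ce=cv2.connectedComponentsWithStats(m)
    i=1+np.argmax(st[1:,4]); m=(l==i).astype(np.uint8)*255
    cs,_=cv2.findContours(m,cv2.RETR_EXTERNAL,cv2.CHAIN_APPROX_NONE)
    ct=max(cs,key=cv2.contourArea)
    cv2.drawContours(c,[ct],-1,(0,0,255),1)
    return c,(ct[:,0]+.5)/k-.5+[x0,y0]
cs,ps=seg("pics/side0.png",(370,265,430,325)); ct,pt=seg("pics/top0.png",(430,200,490,260))
cv2.imwrite("pics/n1.png",np.hstack([cv2.resize(cs,(400,400)),cv2.resize(ct,(400,400))]))
for p in(ps,pt): print(cv2.fitEllipse(cv2.convexHull(p.astype(np.float32))))
E
python3 nose.py
```

```text
((400.1640319824219, 292.86541748046875), (32.09981155395508, 34.79804611206055), 66.92876434326172)
((459.6145324707031, 227.66445922851562), (32.360206604003906, 35.150245666503906), 69.92174530029297)
```

View pics/n1.png

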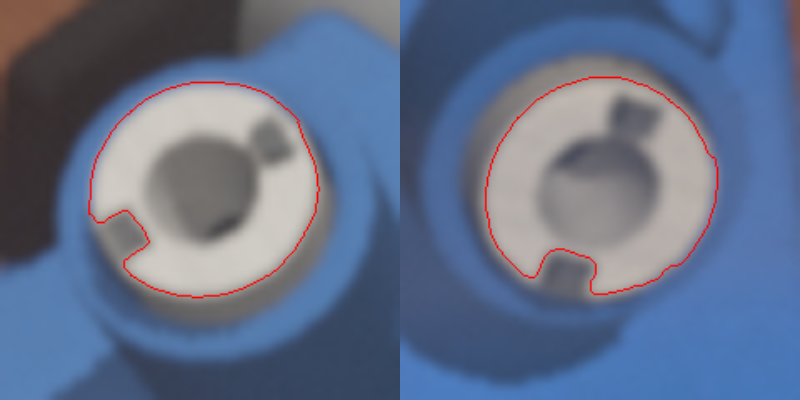

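```bash
cat >> nose.py <<'E'
YAW=.0757
def frame(th,yaw=YAW):
    M=R.from_euler('z',yaw).as_matrix()@R.from_euler('y',-np.pi/6).as_matrix()
    return M@R.from_euler('z',th).as_matrix()
a=np.linspace(0,2*np.pi,721)[:-1]
C=np.c_[np.cos(a),np.sin(a),0*a]*.032
def f(p):
    X=C@frame(0).T+p[:3]; X[:,:]*=1
    o=[]
    for n,q in(("side",ps),("top",pt)):
        u=proj(n,X); e=cv2.convexHull(u.astype(np.float32))
        o+= [cKDTree(u).query(q)[0]/1.]
    return np.r_[o[0],o[1]]
r=least_squares(f,[.6,-.148,.2],loss='soft_l1',f_scale=.3,diff_step=1e-3)
c=r.x; print("nose",c,np.median(f(c))); print(proj("side",c),proj("top",c))
def fz(p): return f([p[0],p[1],.2])
r2=least_squares(fz,c[:2],loss='soft_l1',f_scale=.3,diff_step=1e-3); print("nose z=.2",r2.x,np.median(fz(r2.x)))
# dogs
def dogs(f_,box):
    im=cv2.imread(f_); x0,y0,x1,y1=box;k=8
    g=cv2.cvtColor(cv2.resize(im[y0:y1,x0:x1],None,fx=k,fy=k,interpolation=cv2.INTER_CUBIC),cv2.COLOR_BGR2HSV)
    return im,g
def dogbox(s,th,c):
    w=.0065; t=.004
    P=[]
    for r in(.020,.028):
        for y,z in((w,0),(-w,0),(w,.003),(-w,.003),(t,.008),(-t,.008)): P.append([s*r,y,z])
    return np.array(P)@frame(th).T+c
def cen(n,X):
    h=cv2.convexHull(proj(n,X).astype(np.float32)); m=cv2.moments(h); return np.array([m["m10"]/m["m00"],m["m01"]/m["m00"]]),h[:,0]
# patch centres measured in n1.png (scale 400/60)
ob={("side",1):np.array([270,142])/(400/60)+[370,265],("side",-1):np.array([124,232])/(400/60)+[370,265],
    ("top",1):np.array([237,117])/(400/60)+[430,200],("top",-1):np.array([166,273])/(400/60)+[430,200]}
def g(p): 
    cc=np.array([p[1],p[2],p[3]]); return np.r_[np.ravel([cen(n,dogbox(s,p[0],cc))[0]-ob[n,s] for n,s in ob]),(cc-c)/.0008]
r3=least_squares(g,[-.39,*c],diff_step=1e-3); print("dog",r3.x,r3.fun)
def g1(p): return np.ravel([cen(n,dogbox(s,p[0],c))[0]-ob[n,s] for n,s in ob])
r4=least_squares(g1,[-.39],diff_step=1e-3); print("dog th",r4.x,r4.fun)
out=[]
for n,fl,b in(("side","pics/side0.png",(370,265)),("top","pics/top0.png",(430,200))):
    im=cv2.imread(fl)[b[1]:b[1]+60,b[0]:b[0]+60]; im=cv2.resize(im,(400,400),interpolation=cv2.INTER_CUBIC); k=400/60
    T=lambda u:np.int32((u-b+.5)*k)
    for rr,z in((.032,0),(.017,0)):
        cv2.polylines(im,[T(proj(n,C/.032*rr@frame(0).T+c))],True,(0,0,255),1)
    for s in(1,-1): cv2.polylines(im,[T(cen(n,dogbox(s,r4.x[0],c))[1])],True,(0,255,0),1)
    out.append(im)
cv2.imwrite("pics/n2.png",np.hstack(out))
E
python3 nose.py
```

```text
((400.1640319824219, 292.86541748046875), (32.09981155395508, 34.79804611206055), 66.92876434326172)
((459.6145324707031, 227.66445922851562), (32.360206604003906, 35.150245666503906), 69.92174530029297)
nose [ 0.6023 -0.1474  0.1975] 0.500111123548356
[[400.8813 292.4854]] [[459.2915 228.1121]]
nose z=.2 [ 0.6019 -0.1475] 0.6401445526148968
dog [-0.3993  0.6016 -0.1476  0.1973] [ 1.0022 -0.4429  0.8957 -0.6197 -0.7332 -0.1905 -0.539  -0.2515 -0.9781
 -0.2134 -0.3115]
dog th [-0.3991] [ 1.2329 -0.7781  1.1347 -0.9537 -0.8162 -0.639  -0.6177 -0.6883]
```

View pics/n2.png

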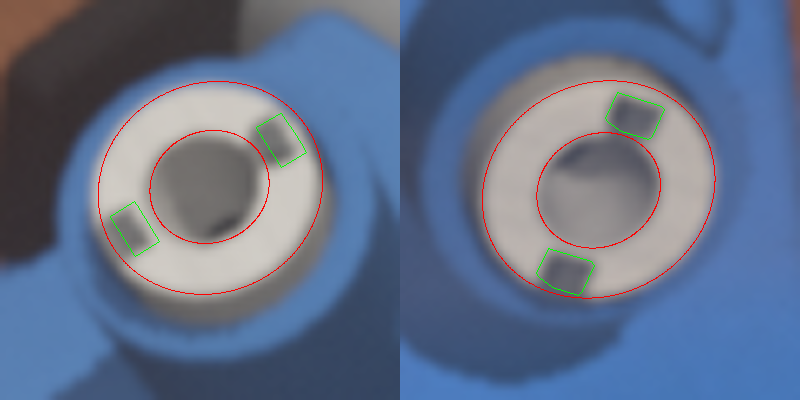

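```bash
cat > tgt.py <<'E'
from h import *
np.set_printoptions(precision=4,suppress=True)
def frame(th,yaw=.0757):
    return R.from_euler('z',yaw).as_matrix()@R.from_euler('y',-np.pi/6).as_matrix()@R.from_euler('z',th).as_matrix()
NOSE=np.array([.602,-.1475,.199]); OFF=.0234; TH=-.40
def target(h,s=1,off=OFF,nose=NOSE):
    F=frame(TH); Rt=np.c_[s*F[:,1],s*F[:,0],-F[:,2]]
    return nose+F[:,2]*(off+h),Rt
def plan(h,s=1,**k):
    st=telemetry.state(); Rc=R.from_euler('xyz',st["orientation"]); p,Rt=target(h,s,**k)
    rv=(R.from_matrix(Rt)*Rc.inv()).as_rotvec()
    print("h",h,"tgt",p,"shift/0.2",(p-st["ee_pos"])/.2,"rv/1.5",rv/1.5,"|rv|",np.linalg.norm(rv))
E
python3 - <<'E'
from tgt import *
for s in(1,-1): plan(.06,s)
print(frame(TH)); print(telemetry.state()["joint_pos"])
E
```

```text
h 0.06 tgt [ 0.5604 -0.1507  0.2712] shift/0.2 [ 0.1226 -2.4056 -0.0472] rv/1.5 [-0.3694 -0.2154  1.4495] |rv| 2.2668556225961805
h 0.06 tgt [ 0.5604 -0.1507  0.2712] shift/0.2 [ 0.1226 -2.4056 -0.0472] rv/1.5 [ 0.1845 -0.3146 -0.59  ] |rv| 1.040410071170825
[[ 0.8248  0.2666 -0.4986]
 [-0.328   0.9439 -0.0378]
 [ 0.4605  0.1947  0.866 ]]
[ 0.8629  0.259  -0.007   0.0013 -1.3099  1.2902]
```

>>> drive_tool(rows=[[0,-0.25,0.3,0,0,0],[0,-0.5,0.4,0,0,0],[0,-0.75,0.4,0,0,0],[0,-1,0.4,0,0,0],[0,-1,0.4,0,0,0]])

```text
time: 13.55
ee_pos: [0.5351, 0.1272, 0.3595]
orientation: [3.134, -0.003, -0.992]
force: [0.7, 1.2, -5.4]
opening: 0.0321
```

>>> drive_tool(rows=[[-0.05,-0.2,0,0.03,-0.05,-0.1],[-0.1,-0.4,0,0.06,-0.1,-0.2],[-0.15,-0.6,0,0.09,-0.16,-0.3],[-0.15,-0.8,0,0.12,-0.21,-0.4],[-0.15,-1,0,0.15,-0.26,-0.5],[-0.15,-1,0,0.1845,-0.3146,-0.59],[-0.15,-1,0,0.1845,-0.3146,-0.59],[-0.15,-1,0,0.1845,-0.3146,-0.59]])

```text
time: 14.55
ee_pos: [0.5052, -0.0721, 0.3592]
orientation: [-2.657, 0.195, -1.845]
force: [1.3, 0.4, -4.4]
opening: 0.0318
```

Run:
```python
from tgt import *
s=telemetry.state();print(s["time"],s["ee_pos"],s["orientation"],s["joint_pos"],s["opening"])
plan(.06,-1); plan(.1,-1)
```

```text
14.55 [ 0.5052 -0.0721  0.3592] [-2.6575  0.1953 -1.8452] [ 0.3425 -0.3157 -0.5686  0.1773 -0.8216  0.8174] 0.03182382625631407
h 0.06 tgt [ 0.5604 -0.1507  0.2712] shift/0.2 [ 0.2761 -0.3926 -0.4397] rv/1.5 [-0.0004 -0.003  -0.0012] |rv| 0.004930764581799273
h 0.1 tgt [ 0.5405 -0.1522  0.3059] shift/0.2 [ 0.1764 -0.4002 -0.2665] rv/1.5 [-0.0004 -0.003  -0.0012] |rv| 0.004930764581799273
```

>>> drive_tool(rows=[[0.12,-0.27,-0.1,0,-0.003,0],[0.176,-0.4,-0.25,0,-0.003,0],[0.22,-0.397,-0.34,0,-0.003,0],[0.276,-0.393,-0.44,0,-0.003,0],[0.276,-0.393,-0.44,0,-0.003,0],[0.276,-0.393,-0.44,0,-0.003,0]])

```text
time: 15.3
ee_pos: [0.5613, -0.1504, 0.2715]
orientation: [-2.653, 0.196, -1.843]
force: [0.1, 0.6, -3.8]
opening: 0.0319
```

```bash
cat > chk.py <<'E'
from tgt import *
import sys
k=sys.argv[1]
s=telemetry.state();print(s["time"],s["ee_pos"],s["orientation"],s["force"],s["opening"])
for n in("side","top"): cv2.imwrite(f"pics/{n}{k}.png",imaging.snapshot(n)[:,:,::-1])
for n in("side","top"):
  for q in("arbor_face","arbor","arbor_hub"): print(n,q,[(np.round(d["position"],1),round(d["p"],2)) for d in imaging.landmark_of(q,n)][:4])
Rt=R.from_euler('xyz',s["orientation"]).as_matrix()
for nm,d in(("face",OFF),("end",OFF+.045),("hub",OFF-.037)):
    x=s["ee_pos"]+d*Rt[:,2]; print(nm,x,proj("side",x),proj("top",x))
F=frame(TH)
fr=s["ee_pos"]+OFF*Rt[:,2]-NOSE; print("face in nose frame mm",F.T@fr*1000, "ang",R.from_matrix(F.T@np.c_[-Rt[:,1],-Rt[:,0],-Rt[:,2]]).as_rotvec())
out=[]
for n,b in(("side",(340,200,500,360)),("top",(380,130,540,290))):
    out.append(crop(n,f"pics/{n}{k}.png",b,2.5))
cv2.imwrite(f"pics/k{k}.png",np.hstack(out))
E
python3 chk.py 6
```

```text
15.3 [ 0.5613 -0.1504  0.2715] [-2.6534  0.1956 -1.8426] [ 0.0508  0.5643 -3.8251] 0.03186285187957747
side arbor_face [(array([188.8, 229.3]), 0.77), (array([176.9, 257.6]), 0.67)]
side arbor [(array([185.4, 270.5]), 0.98), (array([189.5, 238.6]), 0.88)]
side arbor_hub [(array([175.7, 243.2]), 0.88), (array([184.4, 216.3]), 0.59)]
top arbor_face [(array([198.9, 336.6]), 0.71), (array([471.1, 241.6]), 0.67), (array([156.7, 298.7]), 0.63)]
top arbor [(array([204.4, 334.2]), 0.82), (array([464.9, 230.8]), 0.71), (array([164.6, 303.3]), 0.61)]
top arbor_hub [(array([197.1, 332. ]), 0.96), (array([473.2, 247.1]), 0.61), (array([151.9, 298.8]), 0.6)]
face [ 0.573  -0.1495  0.2513] [[393.8274 279.5932]] [[468.2106 239.9256]]
end [ 0.5954 -0.1477  0.2123] [[399.3262 288.7226]] [[461.4694 230.6092]]
hub [ 0.5546 -0.151   0.2833] [[388.9906 271.5629]] [[474.2251 248.2377]]
face in nose frame mm [ 0.8011  0.5464 59.808 ] ang [0.0013 0.0012 0.0032]
```

View pics/k6.png

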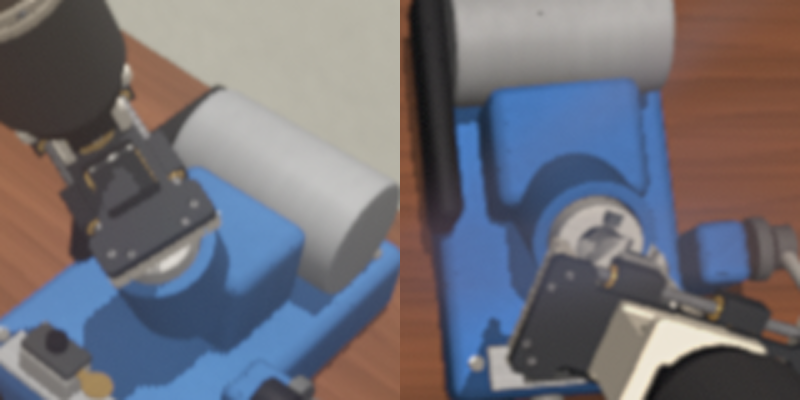

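Run:
```python
from tgt import *
cv2.imwrite("pics/z6.png",crop("t","pics/top6.png",(430,200,500,260),10))
```

```text
(no output)
```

View pics/z6.png

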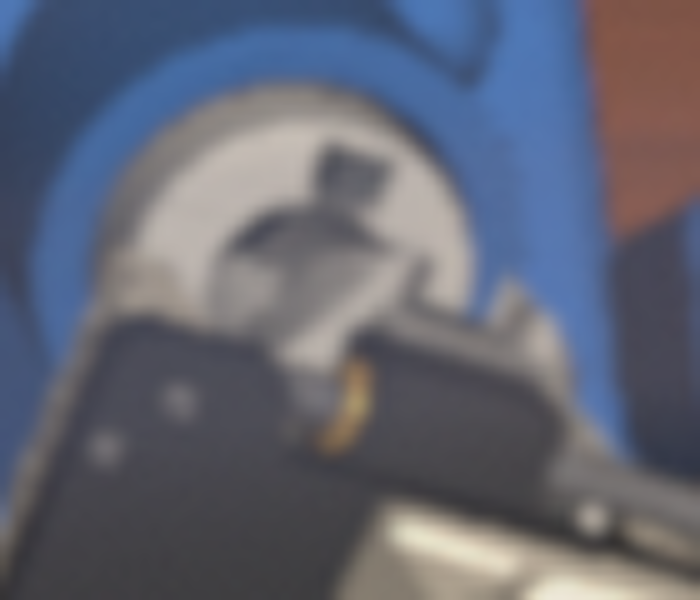

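>>> drive_tool(rows=[[0.025,0.002,-0.043,0,0,0],[0.05,0.004,-0.087,0,0,0],[0.075,0.006,-0.13,0,0,0],[0.087,0.007,-0.15,0,0,0],[0.087,0.007,-0.15,0,0,0],[0.087,0.007,-0.15,0,0,0]])

```text
time: 16.45
ee_pos: [0.5779, -0.1493, 0.242]
orientation: [-2.652, 0.197, -1.844]
force: [-0.3, 0.3, -6.0]
opening: 0.0322
```

```bash
python3 chk.py 7
python3 - <<'E'
from tgt import *
cv2.imwrite("pics/z7.png",np.hstack([crop("t","pics/top7.png",(430,200,500,260),5.7),crop("t","pics/side7.png",(365,260,435,320),5.7)]))
E
```

```text
16.45 [ 0.5779 -0.1493  0.242 ] [-2.6519  0.1967 -1.8439] [-0.2557  0.331  -6.0068] 0.03217946125304496
side arbor_face [(array([189.4, 225.7]), 0.82), (array([176.3, 259.1]), 0.75)]
side arbor [(array([190.6, 238.2]), 0.89), (array([185.8, 271.3]), 0.64)]
side arbor_hub [(array([178.1, 244.5]), 0.87), (array([186.7, 213.8]), 0.59)]
top arbor_face [(array([199.7, 333.6]), 0.89), (array([155.8, 299.8]), 0.83), (array([469.4, 234.9]), 0.74)]
top arbor [(array([203.9, 335.5]), 0.78), (array([165.3, 301.1]), 0.59), (array([462.5, 223.2]), 0.49)]
top arbor_hub [(array([195.9, 333.4]), 0.96), (array([153.1, 297.3]), 0.69), (array([465.9, 238.2]), 0.62), (array([243.7, 271.5]), 0.26)]
face [ 0.5896 -0.1484  0.2217] [[397.9798 286.7497]] [[463.1895 233.0067]]
end [ 0.6121 -0.1466  0.1828] [[403.2205 295.3622]] [[456.8778 224.2324]]
hub [ 0.5711 -0.1499  0.2537] [[393.3784 279.1879]] [[468.8055 240.8137]]
face in nose frame mm [ 0.5049  0.2539 25.8851] ang [ 0.0017 -0.0005  0.0016]
```

View pics/z7.png

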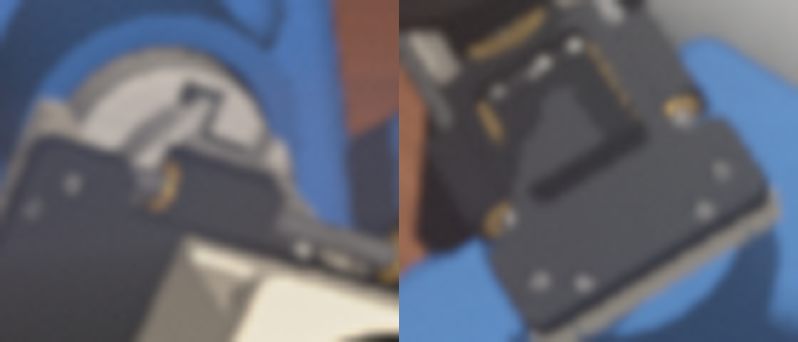

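Run:
```python
from tgt import *
a=crop("t","pics/top7.png",(440,200,490,240),15); 
# overlay predicted flange outline+slots using TCP
s=telemetry.state(); Rt=R.from_euler('xyz',s["orientation"]).as_matrix(); A=np.c_[-Rt[:,1],-Rt[:,0],-Rt[:,2]]; fc=s["ee_pos"]+OFF*Rt[:,2]
b=a.copy()
def outline(z):
    w=.00875; r=.028; t=np.arcsin(w/r); p=[]
    for k in(0,np.pi):
        an=np.linspace(k+t,k+np.pi-t,40); p+=[[r*np.cos(q),r*np.sin(q),z] for q in an]
        c=-1 if k==0 else 1
        p+=[[c*.017,w*(1 if k==0 else -1),z],[c*.017,-w*(1 if k==0 else -1),z]]
    return np.array(p)
for z,col in((0,(0,255,0)),(.012,(0,255,255))):
    u=proj("top",outline(z)@A.T+fc); cv2.polylines(b,[np.int32((u-[440,200]+.5)*15)],True,col,1)
cv2.imwrite("pics/z7b.png",cv2.resize(b,(750,600)))
cv2.imwrite("pics/z7c.png",cv2.resize(a,(750,600)))
```

```text
(no output)
```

View pics/z7b.png

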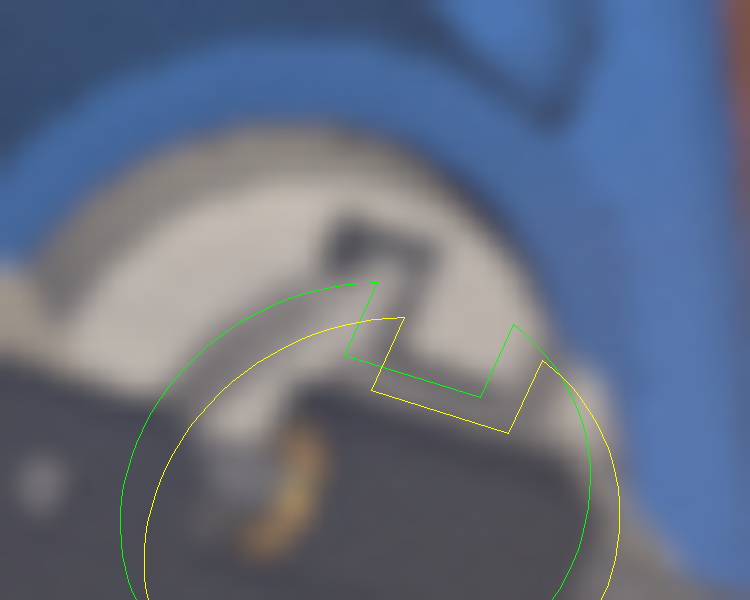

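View pics/z7c.png

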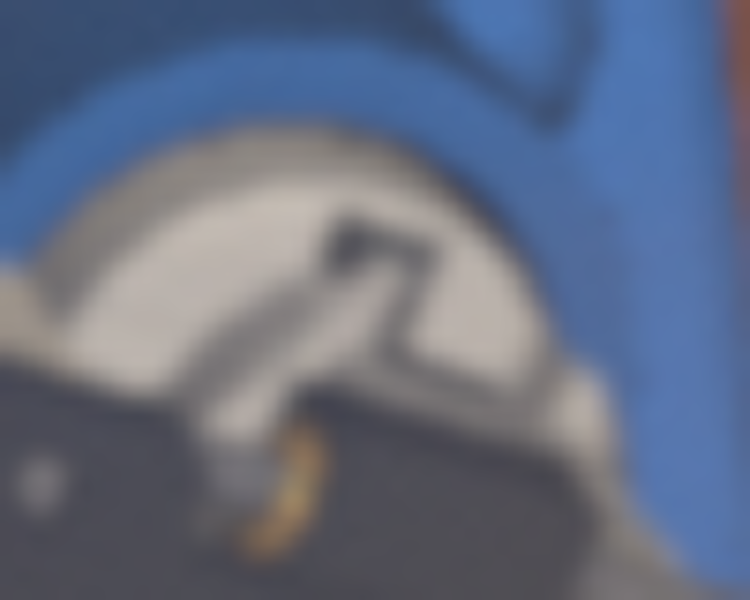

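>>> drive_tool(rows=[[0.012,0.001,-0.02,0,0,0],[0.024,0.002,-0.04,0,0,0],[0.035,0.003,-0.061,0,0,0],[0.035,0.003,-0.061,0,0,0],[0.035,0.003,-0.061,0,0,0]])

```text
time: 17.48
ee_pos: [0.5844, -0.1487, 0.2291]
orientation: [-2.653, 0.197, -1.844]
force: [-1.4, 0.4, -6.4]
opening: 0.0323
```

```bash
python3 chk.py 8
python3 - <<'E'
from tgt import *
cv2.imwrite("pics/z8.png",crop("t","pics/top8.png",(440,200,490,240),15))
s=telemetry.state(); F=frame(TH); print("force nose frame",F.T@s["force"],"torque",s["torque"])
E
```

```text
17.475 [ 0.5844 -0.1487  0.2291] [-2.6532  0.1966 -1.8442] [-1.379   0.4245 -6.3877] 0.03232148237866066
side arbor_face [(array([177.3, 258.1]), 0.62)]
side arbor [(array([184.6, 271.6]), 0.85), (array([191.1, 237.4]), 0.72)]
side arbor_hub [(array([189. , 215.8]), 0.86), (array([176.4, 244.6]), 0.8)]
top arbor_face [(array([202.3, 337.3]), 0.96), (array([155.8, 298. ]), 0.62), (array([464.1, 226.8]), 0.47), (array([466.4, 235.8]), 0.21)]
top arbor [(array([164. , 300.2]), 0.97), (array([205.5, 333.3]), 0.57), (array([455.9, 217.6]), 0.46)]
top arbor_hub [(array([149.6, 298.2]), 0.78), (array([197.8, 333.7]), 0.67), (array([468.3, 236.6]), 0.54)]
face [ 0.596  -0.1478  0.2089] [[399.372 289.865]] [[461.0319 230.5452]]
end [ 0.6185 -0.146   0.1699] [[404.487  298.2951]] [[454.8888 222.0166]]
hub [ 0.5776 -0.1492  0.2409] [[394.8842 282.4688]] [[466.4919 238.1254]]
face in nose frame mm [-0.2879  0.0955 11.5226] ang [0.0014 0.0007 0.0013]
force nose frame [-5.9844 -1.0494 -5.8601] torque [0.1191 3.8853 0.2294]
```

View pics/z8.png

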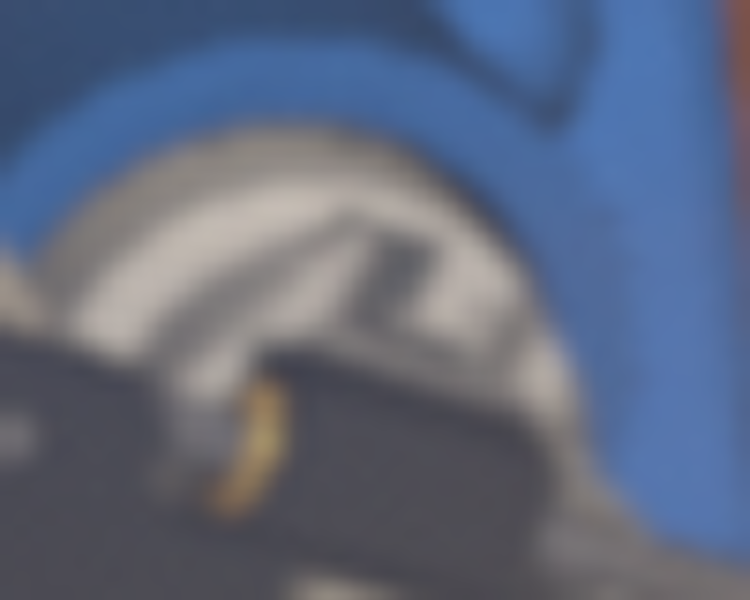

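>>> drive_tool(rows=[[0.006,0,-0.011,0,0,0],[0.012,0.001,-0.021,0,0,0],[0.012,0.001,-0.021,0,0,0]])

```text
time: 18.25
ee_pos: [0.5863, -0.1483, 0.2248]
orientation: [-2.654, 0.197, -1.844]
force: [-4.9, 2.0, -5.4]
opening: 0.032
```

>>> drive_tool(rows=[[0.005,0,-0.009,0,0,0],[0.01,0.001,-0.017,0,0,0],[0.01,0.001,-0.017,0,0,0]])

```text
time: 18.62
ee_pos: [0.5877, -0.1479, 0.2212]
orientation: [-2.655, 0.197, -1.844]
force: [-4.6, 3.2, -4.0]
opening: 0.0323
```

>>> drive_tool(rows=[[0,0.002,-0.008,0,0,0],[0.004,0.003,-0.016,0,0,0],[0.008,0.003,-0.022,0,0,0],[0.008,0.003,-0.022,0,0,0]])

```text
time: 19.12
ee_pos: [0.5885, -0.1474, 0.2194]
orientation: [-2.653, 0.197, -1.844]
force: [-27.0, 8.3, 19.1]
opening: 0.0321
```

```bash
python3 chk.py 9|grep -v arb
python3 - <<'E'
from tgt import *
cv2.imwrite("pics/z9.png",crop("t","pics/top9.png",(440,200,490,240),15))
s=telemetry.state(); F=frame(TH); print("force nose frame",F.T@(s["force"]-[0,.5,-4.2]),"torque",s["torque"])
E
```

```text
19.125 [ 0.5885 -0.1474  0.2194] [-2.6527  0.1974 -1.8441] [-26.9885   8.2556  19.1291] 0.032092068308202326
face [ 0.6002 -0.1465  0.1991] [[399.8293 292.1333]] [[459.0211 229.1266]]
end [ 0.6227 -0.1447  0.1602] [[404.8853 300.3958]] [[453.0079 220.7267]]
hub [ 0.5817 -0.148   0.2312] [[395.3957 284.888 ]] [[464.3614 236.5863]]
face in nose frame mm [-1.7592  0.5155  0.9628] ang [0.0022 0.0003 0.0011]
force nose frame [-13.73     4.6549  34.1905] torque [2.5198 6.6047 1.6356]
```

View pics/z9.png

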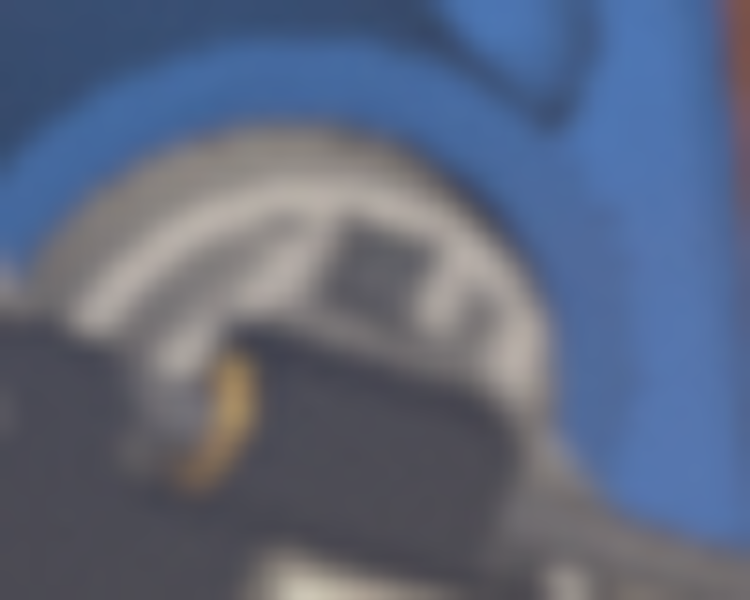

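>>> drive_tool(rows=[[-0.006,0.003,-0.003,0,0,0],[-0.013,0.005,-0.006,0,0,0],[-0.013,0.005,-0.006,0,0,0],[-0.013,0.005,-0.006,0,0,0]])

```text
time: 20.02
ee_pos: [0.5866, -0.1464, 0.2185]
orientation: [-2.652, 0.198, -1.844]
force: [-1.1, -0.1, -2.8]
opening: 0.0326
```

```bash
cat > ff.py <<'E'
from tgt import *
s=telemetry.state(); F=frame(TH); Rt=R.from_euler('xyz',s["orientation"]).as_matrix()
print(s["time"],"force nose frame",F.T@(s["force"]-[0,.5,-4.2]),"torque",s["torque"],"face mm",F.T@(s["ee_pos"]+OFF*Rt[:,2]-NOSE)*1000,"ang",R.from_matrix(F.T@np.c_[-Rt[:,1],-Rt[:,0],-Rt[:,2]]).as_rotvec())
E
python3 ff.py
```

```text
20.025 force nose frame [-0.1273 -0.6117  1.7684] torque [-0.0904  2.3987  0.0516] face mm [-4.0834  0.7957  1.1634] ang [ 0.0025 -0.0007  0.0013]
```

>>> drive_tool(rows=[[0.005,0,-0.009,0,0,0],[0.01,0.001,-0.017,0,0,0],[0.01,0.001,-0.017,0,0,0]])

```text
time: 20.4
ee_pos: [0.5871, -0.1464, 0.2183]
orientation: [-2.65, 0.198, -1.844]
force: [-36.5, 8.8, 33.3]
opening: 0.032
```

```bash
python3 ff.py
```

```text
20.4 force nose frame [-15.4967   5.4102  50.3738] torque [3.1138 7.2027 1.6308] face mm [-3.6885  0.8731  0.6993] ang [ 0.003  -0.0023  0.0008]
```

```bash
cat > ov.py <<'E'
from tgt import *
import sys
k=sys.argv[1]
for n in ("side","top"): cv2.imwrite(f"pics/{n}{k}.png",imaging.snapshot(n)[:,:,::-1])
def outline(z):
    w=.00875; r=.028; t=np.arcsin(w/r); p=[]
    for q0 in(0,np.pi):
        p+=[[r*np.cos(q),r*np.sin(q),z] for q in np.linspace(q0+t,q0+np.pi-t,40)]
        c=-1 if q0==0 else 1
        p+=[[c*.017,-c*w,z],[c*.017,c*w,z]]
    return np.array(p)
F=frame(TH); out=[]
for n,b in(("side",(375,255,425,305)),("top",(440,195,490,245))):
    d={"side":[-1.1,.6],"top":[.4,-.4]}[n]  # camera bias from nose fit
    a=crop(n,f"pics/{n}{k}.png",(*b,),8)
    for z,col in((0,(0,255,0)),(.012,(0,255,255))):
        u=proj(n,outline(z)@F.T+NOSE)+d; cv2.polylines(a,[np.int32((u-b[:2]+.5)*8)],True,col,1)
    out.append(a)
cv2.imwrite(f"pics/o{k}.png",np.hstack(out))
for q in("arbor_face","arbor_hub"):
  for n in("side","top"): print(n,q,[(np.round(d["position"],1),round(d["p"],2)) for d in imaging.landmark_of(q,n)][:4])
for n in("side","top"): print(n,"model face/hub",proj(n,NOSE),proj(n,NOSE+.037*F[:,2]))
E
python3 ov.py 10
```

```text
side arbor_face [(array([176.7, 255.4]), 0.92), (array([186.9, 228.6]), 0.77)]
top arbor_face [(array([156.7, 300. ]), 0.63), (array([463.7, 227.8]), 0.62), (array([203.3, 336.3]), 0.55)]
side arbor_hub [(array([188.6, 215.1]), 0.9), (array([176.4, 244.9]), 0.9)]
top arbor_hub [(array([194.7, 335.3]), 0.91), (array([463.7, 237.1]), 0.61), (array([151.5, 298.5]), 0.58)]
side model face/hub [[400.8806 292.045 ]] [[396.4539 284.768 ]]
top model face/hub [[459.5296 228.1663]] [[464.8419 235.5804]]
```

View pics/o10.png

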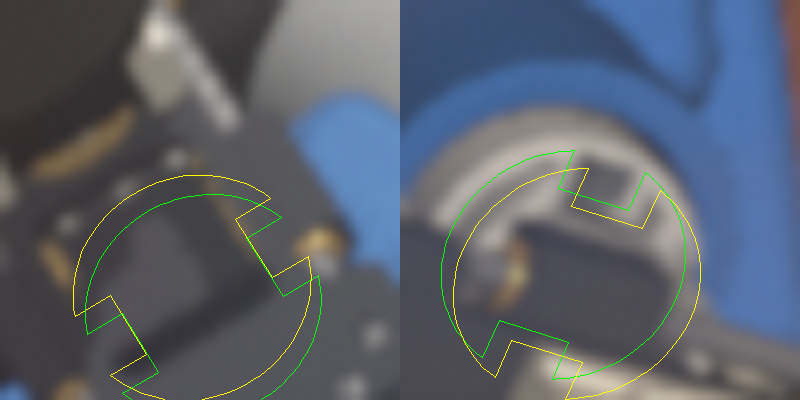

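Run:
```python
import cv2,numpy as np
im=cv2.imread("pics/top10.png")[203:233,440:482]
a=cv2.resize(im,None,fx=18,fy=18,interpolation=cv2.INTER_CUBIC)
a=cv2.normalize(a,None,0,255,cv2.NORM_MINMAX)
cv2.imwrite("pics/zz10.png",a)
```

```text
(no output)
```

View pics/zz10.png

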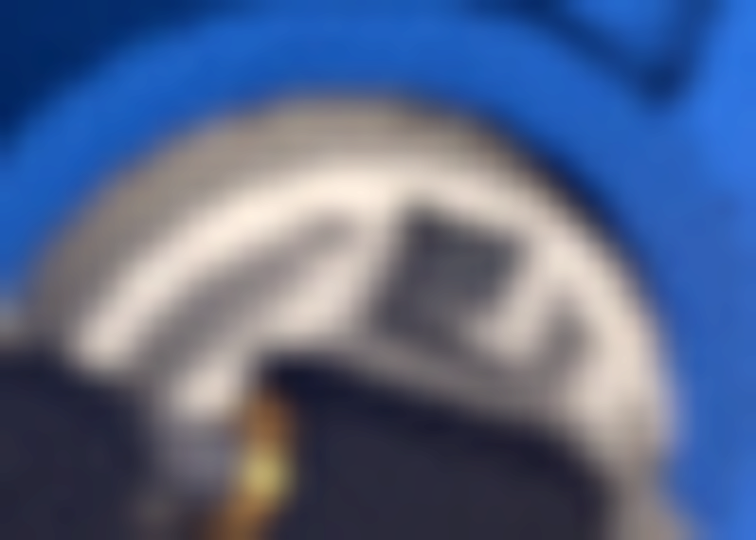

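>>> drive_tool(rows=[[0,0,0,0,0,0],[0,0,0,0,0,0],[0,0,0,0,0,0],[0,0,0,0,0,0]], grip_force=6)

```text
time: 21.2
ee_pos: [0.5876, -0.1465, 0.2188]
orientation: [-2.649, 0.198, -1.844]
force: [-6.1, 0.7, 2.8]
opening: 0.0317
```

```bash
python3 ff.py
```

```text
21.2 force nose frame [-1.893  -0.0722  9.1584] torque [-0.0644  2.8307  0.1069] face mm [-2.9804  1.0251  0.8941] ang [ 0.0031 -0.0032  0.0011]
```

>>> drive_tool(rows=[[0.004,0,-0.006,0,0,0],[0.008,0.001,-0.013,0,0,0],[0.008,0.001,-0.013,0,0,0]])

```text
time: 21.58
ee_pos: [0.59, -0.1467, 0.2171]
orientation: [-2.648, 0.198, -1.843]
force: [-5.8, -1.3, 4.2]
opening: 0.0318
```

>>> drive_tool(rows=[[0.0,0,0.0,0,0,0],[0.004,0,-0.006,0,0,0],[0.007,0.001,-0.012,0,0,0],[0.007,0.001,-0.012,0,0,0]], grip_force=30)

```text
time: 22.08
ee_pos: [0.5903, -0.1469, 0.2169]
orientation: [-2.647, 0.198, -1.843]
force: [-30.1, 6.8, 27.1]
opening: 0.0319
```

```bash
python3 ff.py; python3 ov.py 11
python3 - <<'E'
import cv2
im=cv2.imread("pics/top11.png")[203:233,440:482]
a=cv2.resize(im,None,fx=18,fy=18,interpolation=cv2.INTER_CUBIC)
cv2.imwrite("pics/zz11.png",cv2.normalize(a,None,0,255,cv2.NORM_MINMAX))
E
```

```text
22.075 force nose frame [-12.4796   4.0326  41.898 ] torque [1.6997 6.1281 1.0358] face mm [-1.4513  1.0031 -2.1258] ang [ 0.0029 -0.0055  0.0015]
side arbor_face [(array([181.3, 258.9]), 0.76), (array([188.4, 226.2]), 0.62), (array([390.7, 358.6]), 0.54)]
top arbor_face [(array([200.5, 335.1]), 0.85), (array([462.7, 229.2]), 0.71), (array([156.8, 299.2]), 0.6)]
side arbor_hub [(array([185.4, 216.8]), 0.74), (array([176.3, 241.4]), 0.68)]
top arbor_hub [(array([152.2, 297.3]), 0.84), (array([463.3, 233.4]), 0.74), (array([194.8, 333.8]), 0.67)]
side model face/hub [[400.8806 292.045 ]] [[396.4539 284.768 ]]
top model face/hub [[459.5296 228.1663]] [[464.8419 235.5804]]
```

View pics/zz11.png

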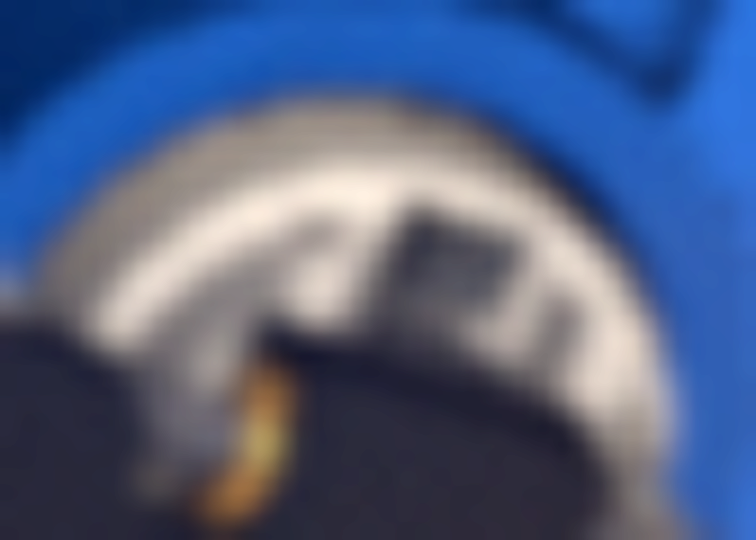

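>>> drive_tool(rows=[[0,0,0,0,0,0],[0,0,0,0,0,0],[0,0,0,0,0,0]], grip_force=8)

```text
time: 22.75
ee_pos: [0.5904, -0.1469, 0.2169]
orientation: [-2.647, 0.197, -1.843]
force: [-8.4, 1.5, 5.5]
opening: 0.0321
```

>>> drive_tool(rows=[[0,0,0,0,0,0],[0,0,0,0,0,0],[0,0,0,0,0,0],[0,0,0,0,0,0]], fingers=0.7)

```text
time: 23.25
ee_pos: [0.5906, -0.1469, 0.2169]
orientation: [-2.647, 0.197, -1.843]
force: [-0.2, -0.9, 0.3]
opening: 0.0602
```

>>> drive_tool(rows=[[-0.03,-0.002,0.05,0,0,0],[-0.09,-0.006,0.15,0,0,0],[-0.17,-0.012,0.3,0,0,0],[-0.24,-0.017,0.42,0,0,0],[-0.3,-0.02,0.52,0,0,0],[-0.3,-0.02,0.52,0,0,0]])

```text
time: 24.0
ee_pos: [0.5306, -0.151, 0.324]
orientation: [-2.642, 0.199, -1.842]
force: [-0.0, 0.4, -0.1]
opening: 0.0615
```

```bash
python3 ov.py 12
python3 - <<'E'
from tgt import *
s=telemetry.state();print(s["time"],s["ee_pos"],s["orientation"],s["force"],s["opening"])
Rc=R.from_euler('xyz',s["orientation"]); D=R.from_euler('xyz',[np.pi,0,-1.495])
print((D*Rc.inv()).as_rotvec()/1.5)
a=crop("s","pics/side12.png",(350,210,510,370),2.5);b=crop("s","pics/top12.png",(400,150,560,310),2.5)
cv2.imwrite("pics/k12.png",np.hstack([a,b]))
E
```

```text
side arbor_face [(array([188.6, 226.2]), 0.79), (array([397.8, 293.6]), 0.78), (array([178.8, 259.4]), 0.64)]
top arbor_face [(array([462.3, 231.5]), 0.94), (array([154.2, 299.1]), 0.86), (array([201. , 334.4]), 0.86), (array([247. , 177.5]), 0.7)]
side arbor_hub [(array([179. , 244.6]), 0.97), (array([399.8, 286.2]), 0.85), (array([185.7, 216.6]), 0.63)]
top arbor_hub [(array([196.2, 333.4]), 0.88), (array([463.3, 234.8]), 0.73), (array([459.1, 226.7]), 0.7), (array([152.8, 296.8]), 0.61)]
side model face/hub [[400.8806 292.045 ]] [[396.4539 284.768 ]]
top model face/hub [[459.5296 228.1663]] [[464.8419 235.5804]]
24.3 [ 0.5305 -0.1508  0.3198] [-2.6485  0.197  -1.8434] [-0.5779  1.0024  0.1973] 0.061386504981695275
[-0.0965  0.3408  0.2592]
```

View pics/k12.png

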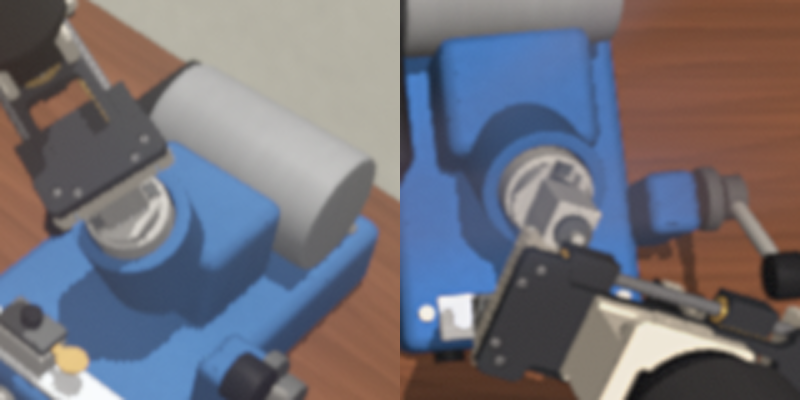

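View pics/o12.png

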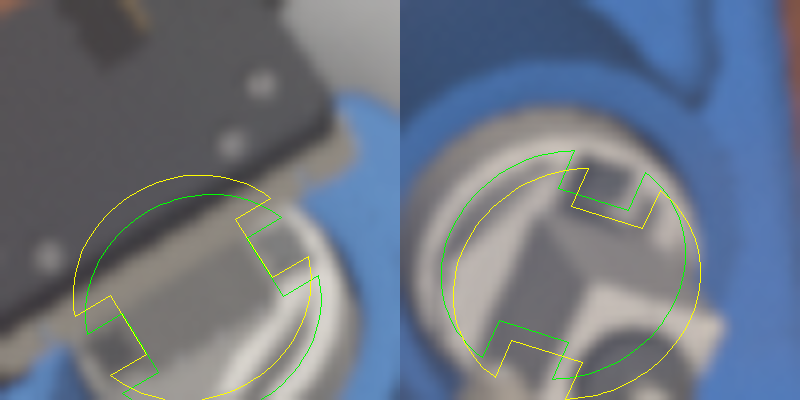

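>>> drive_tool(rows=[[-0.1,-0.05,0.3,0,0,0],[-0.1,-0.25,0.4,-0.02,0.08,0.06],[-0.05,-0.5,0.4,-0.04,0.16,0.12],[0,-0.75,0.4,-0.07,0.25,0.19],[0.04,-0.8,0.35,-0.0965,0.341,0.259],[0.04,-0.8,0.2,-0.0965,0.341,0.259],[0.04,-0.8,0.05,-0.0965,0.341,0.259],[0.04,-0.8,0.05,-0.0965,0.341,0.259]], fingers=0.55)

```text
time: 25.3
ee_pos: [0.5377, -0.3104, 0.3262]
orientation: [3.135, 0.002, -1.495]
force: [0.2, -0.6, 0.2]
opening: 0.048
```

Run:
```python
from tgt import *
s=telemetry.state();print(s["time"],s["ee_pos"],s["orientation"],s["force"])
for n in("side","top"): cv2.imwrite(f"pics/{n}13.png",imaging.snapshot(n)[:,:,::-1])
for q in("lever_knob","arbor_face","arbor_hub"):
  for n in("side","top"): print(n,q,[(np.round(d["position"],1),round(d["p"],2)) for d in imaging.landmark_of(q,n)][:4])
a=crop("s","pics/side13.png",(360,230,520,390),2.5);b=crop("s","pics/top13.png",(430,150,590,310),2.5)
cv2.imwrite("pics/k13.png",np.hstack([a,b]))
```

```text
25.3 [ 0.5377 -0.3104  0.3262] [ 3.1352  0.0023 -1.4954] [ 0.1798 -0.5586  0.1685]
side lever_knob [(array([449.5, 362.7]), 0.63)]
top lever_knob []
side arbor_face [(array([396.4, 294.1]), 0.97), (array([177.3, 258.3]), 0.78), (array([189.1, 227. ]), 0.68)]
top arbor_face [(array([200.8, 337.1]), 0.91), (array([462.1, 229.8]), 0.9), (array([156.8, 298.9]), 0.56)]
side arbor_hub [(array([179.1, 244.7]), 0.78), (array([186.4, 214.3]), 0.72), (array([396.7, 285.5]), 0.59)]
top arbor_hub [(array([195.8, 333.8]), 0.9), (array([150.5, 295.6]), 0.74), (array([462.5, 236.1]), 0.73)]
```

View pics/k13.png

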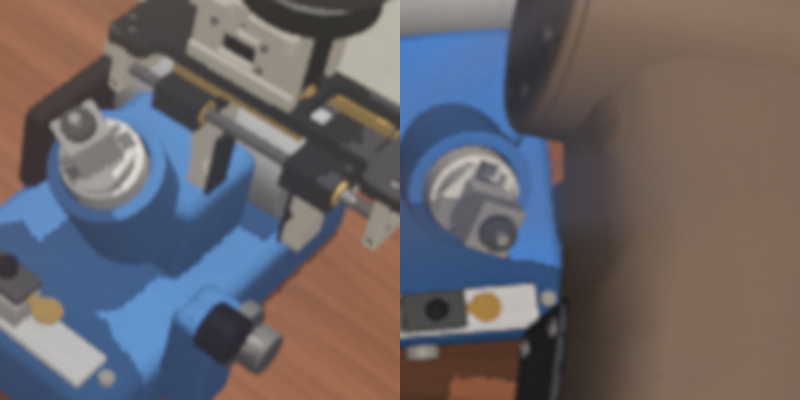

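>>> drive_tool(rows=[[-0.01,-0.015,-0.2,0,0,0],[-0.01,-0.015,-0.4,0,0,0],[-0.01,-0.015,-0.55,0,0,0],[-0.01,-0.015,-0.68,0,0,0],[-0.01,-0.015,-0.68,0,0,0]])

```text
time: 26.32
ee_pos: [0.5356, -0.3136, 0.1934]
orientation: [3.14, 0.001, -1.495]
force: [-0.3, -0.2, 0.3]
opening: 0.0487
```

>>> drive_tool(rows=[[0,0,0,0,0,0],[0,0,0,0,0,0],[0,0,0,0,0,0],[0,0,0,0,0,0],[0,0,0,0,0,0]], fingers=0, grip_force=15)

```text
time: 26.95
ee_pos: [0.536, -0.3123, 0.1945]
orientation: [3.141, 0.002, -1.495]
force: [-2.0, 7.8, 4.9]
opening: 0.0244
```

>>> drive_tool(rows=[[0.08,0.006,0.055,0,0,0],[0.165,0.012,0.096,0,0,0],[0.26,0.02,0.12,0,0,0],[0.353,0.027,0.13,0,0,0],[0.353,0.027,0.13,0,0,0],[0.353,0.027,0.13,0,0,0]])

```text
time: 27.7
ee_pos: [0.6076, -0.3071, 0.2218]
orientation: [-3.139, 0.001, -1.495]
force: [1.5, 1.2, 4.6]
opening: 0.0242
```

Run:
```python
from tgt import *
s=telemetry.state();print(s["time"],s["ee_pos"],s["orientation"],s["force"])
for n in("side",): cv2.imwrite(f"pics/{n}14.png",imaging.snapshot(n)[:,:,::-1])
print([(np.round(d["position"],1),round(d["p"],2)) for d in imaging.landmark_of("lever_knob","side")][:4])
M=R.from_euler('z',.0757).as_matrix()
for piv in([.613,-.305,.12],[.6075,-.3065,.12]):
  for a in(-.7,-.2,-.1,0,.1,.2): print(piv,a,proj("side",np.array(piv)+M@[.11*np.sin(a),0,.11*np.cos(a)]))
cv2.imwrite("pics/k14.png",crop("s","pics/side14.png",(400,200,560,400),4)[:,:640])
```

```text
27.7 [ 0.6076 -0.3071  0.2218] [-3.1391  0.0007 -1.495 ] [1.4615 1.1948 4.6228]
[(array([472.9, 332.2]), 0.93), (array([404. , 300.8]), 0.5), (array([264.4, 252.7]), 0.48)]
[0.613, -0.305, 0.12] -0.7 [[448.924  360.8843]]
[0.613, -0.305, 0.12] -0.2 [[468.4003 335.5527]]
[0.613, -0.305, 0.12] -0.1 [[472.2429 331.4249]]
[0.613, -0.305, 0.12] 0 [[475.9549 327.7315]]
[0.613, -0.305, 0.12] 0.1 [[479.4934 324.5102]]
[0.613, -0.305, 0.12] 0.2 [[482.8192 321.7906]]
[0.6075, -0.3065, 0.12] -0.7 [[447.4847 363.1828]]
[0.6075, -0.3065, 0.12] -0.2 [[467.0519 337.728 ]]
[0.6075, -0.3065, 0.12] -0.1 [[470.9158 333.5736]]
[0.6075, -0.3065, 0.12] 0 [[474.6496 329.8538]]
[0.6075, -0.3065, 0.12] 0.1 [[478.2099 326.6066]]
[0.6075, -0.3065, 0.12] 0.2 [[481.5572 323.8618]]
```

View pics/k14.png

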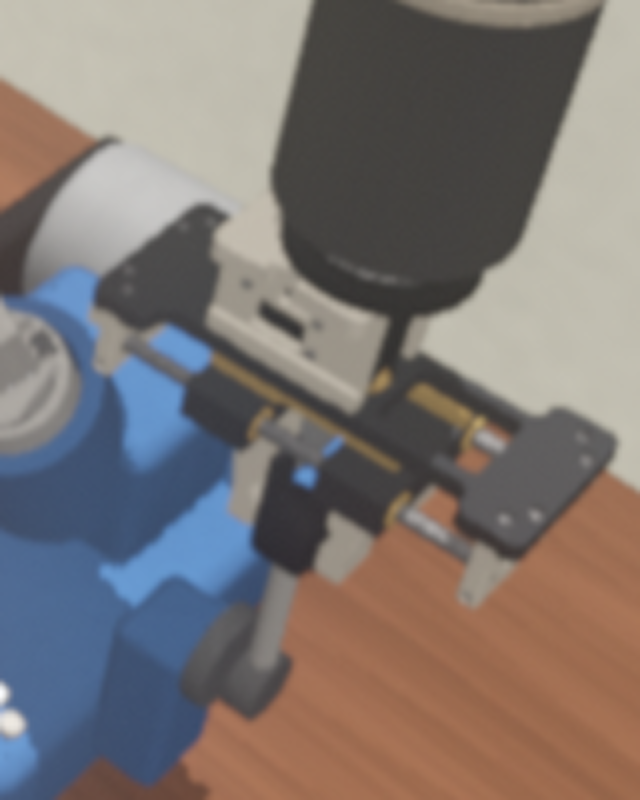

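>>> drive_tool(rows=[[0,0,0,0,0,0],[0,0,0,0,0,0],[0,0,0,0,0,0]], fingers=0.55)

```text
time: 28.18
ee_pos: [0.6071, -0.3071, 0.2213]
orientation: [-3.14, 0.001, -1.495]
force: [0.1, -0.8, -0.5]
opening: 0.0458
```

>>> drive_tool(rows=[[0,0,0.25,0,0,0],[0,0,0.5,0,0,0],[-0.2,0.2,0.7,0,0,0],[-0.5,0.4,0.7,0,0,0],[-0.8,0.6,0.7,0,0,0],[-0.9,0.9,0.7,0,0,0],[-0.9,1,0.7,0,0,0],[-0.9,1,0.7,0,0,0]])

```text
time: 29.18
ee_pos: [0.4261, -0.1054, 0.3621]
orientation: [-3.138, 0.002, -1.492]
force: [-0.2, -0.7, 0.1]
opening: 0.0481
```

>>> drive_tool(rows=[[0,0.3,0,0,0,0],[0,0.6,0,0,0,0],[0,1,0,0,0,0],[0,1,0,0,0,0],[0,1,0,0,0,0]])

```text
time: 29.8
ee_pos: [0.4264, 0.0951, 0.3617]
orientation: [-3.139, 0.001, -1.49]
force: [-1.1, 0.3, -0.8]
opening: 0.0482
```

```bash
cat > fin.py <<'E'
from tgt import *
import sys
from scipy.optimize import least_squares
k=sys.argv[1]
s=telemetry.state();print(s["time"],s["ee_pos"],s["force"])
for n in("side","top"): cv2.imwrite(f"pics/{n}{k}.png",imaging.snapshot(n)[:,:,::-1])
for q in("lever_knob","lever_pivot","arbor_face","arbor_hub","plain_holder_mid","padlock","oil_bottle_mid"):
  r=[]
  for n in("side","top"): r.append([(np.round(d["position"],1),round(d["p"],2)) for d in imaging.landmark_of(q,n)][:4])
  print(q,r)
M=R.from_euler('z',.0757).as_matrix()
for a in(-.2,-.1,0,.1,.2):
  X=np.array([.612,-.306,.12])+M@[.11*np.sin(a),0,.11*np.cos(a)]; print(a,proj("side",X),proj("top",X))
a=crop("s",f"pics/side{k}.png",(360,240,520,400),2.5);b=crop("s",f"pics/top{k}.png",(430,150,590,310),2.5)
cv2.imwrite(f"pics/k{k}.png",np.hstack([a,b]))
E
python3 fin.py 15
```

```text
29.8 [0.4264 0.0951 0.3617] [-1.1167  0.2984 -0.8491]
lever_knob [[(array([476.1, 329.1]), 0.85), (array([402.3, 293.4]), 0.62)], [(array([269.3, 263.1]), 0.74), (array([556.1, 221.8]), 0.59)]]
lever_pivot [[(array([462.9, 368.3]), 0.57)], [(array([531.8, 225. ]), 0.85)]]
arbor_face [[(array([189.4, 224.5]), 0.78), (array([395.5, 292.2]), 0.77), (array([179.3, 255.8]), 0.69)], [(array([156.8, 296.8]), 0.84), (array([462.5, 232.4]), 0.81)]]
arbor_hub [[(array([179.9, 244.3]), 0.97), (array([182.6, 216.9]), 0.86), (array([397.5, 288. ]), 0.55)], [(array([153.6, 298.7]), 0.94), (array([195.7, 334.5]), 0.76), (array([462.4, 237.2]), 0.57)]]
plain_holder_mid [[(array([266. , 250.8]), 0.81)], [(array([266.9, 264.1]), 0.91)]]
padlock [[(array([259.3, 335.6]), 0.98)], [(array([264.2, 262.2]), 0.18)]]
oil_bottle_mid [[(array([316.2, 213.5]), 0.81)], [(array([247.7, 179. ]), 0.75), (array([459.3, 229.8]), 0.7)]]
-0.2 [[468.5065 336.2075]] [[554.707  231.3679]]
-0.1 [[472.3528 332.0717]] [[554.195  225.1722]]
0 [[476.0685 328.3705]] [[553.4279 219.0238]]
0.1 [[479.6102 325.1414]] [[552.4169 213.0048]]
0.2 [[482.9388 322.4142]] [[551.1771 207.1945]]
```

View pics/k15.png

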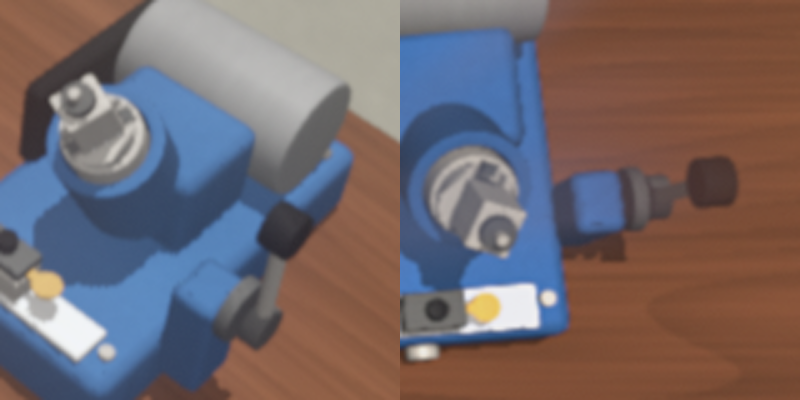

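Run:
```python
from tgt import *
M=R.from_euler('z',.0757).as_matrix()
for a in(-.7,-.05,0,.65,.7):
  X=np.array([.612,-.306,.12])+M@[.11*np.sin(a),0,.11*np.cos(a)]; print(a,proj("side",X),proj("top",X))
def dark(f,box):
    x0,y0,x1,y1=box; g=cv2.cvtColor(cv2.imread(f)[y0:y1,x0:x1],cv2.COLOR_BGR2GRAY); m=g<45
    ys,xs=np.nonzero(m); return xs.mean()+x0,ys.mean()+y0,m.sum()
print(dark("pics/top15.png",(540,205,570,240)),dark("pics/top3.png",(540,240,575,275)),dark("pics/top0.png",(530,170,560,205)))
```

```text
-0.7 [[449.0089 361.576 ]] [[553.3559 260.2106]]
-0.05 [[474.2298 330.1642]] [[553.8427 222.0869]]
0 [[476.0685 328.3705]] [[553.4279 219.0238]]
0.65 [[494.4636 316.7464]] [[543.3311 185.4722]]
0.7 [[495.3407 316.7879]] [[542.2927 183.6438]]
(np.float64(nan), np.float64(nan), np.int64(0)) (np.float64(553.2093023255813), np.float64(260.1046511627907), np.int64(258)) (np.float64(nan), np.float64(nan), np.int64(0))<stdin>:7: RuntimeWarning: Mean of empty slice.
  ret = ret.dtype.type(ret / rcount)
```

Run:
```python
from tgt import *
def dark(f,box,t):
    x0,y0,x1,y1=box; g=cv2.cvtColor(cv2.imread(f)[y0:y1,x0:x1],cv2.COLOR_BGR2GRAY); m=(g<t).astype(np.uint8)
    n,l,st,ce=cv2.connectedComponentsWithStats(m); i=1+np.argmax(st[1:,4]); return ce[i]+[x0,y0],st[i]
for t in(55,62,70):
  print(t,dark("pics/top15.png",(535,205,575,240),t),dark("pics/side15.png",(455,310,500,350),t),dark("pics/side3.png",(435,340,465,380),t))
```

```text
55 (array([559., 230.]), array([22, 25,  5,  1,  5], dtype=int32)) (array([473.3314, 335.1395]), array([  9,  17,  21,  16, 172], dtype=int32)) (array([448.3021, 366.724 ]), array([  3,  18,  23,  18, 192], dtype=int32))
62 (array([553.0583, 223.0583]), array([ 10,   8,  19,  20, 223], dtype=int32)) (array([473.9498, 333.0036]), array([  8,  12,  23,  22, 279], dtype=int32)) (array([448.5223, 364.8522]), array([  2,  12,  25,  24, 291], dtype=int32))
70 (array([554.3296, 222.6369]), array([  9,   8,  21,  20, 358], dtype=int32)) (array([473.993 , 332.4639]), array([  3,   9,  36,  31, 429], dtype=int32)) (array([447.8294, 366.4802]), array([  0,  12,  30,  28, 504], dtype=int32))
```

```bash
cat > ov2.py <<'E'
from tgt import *
F=frame(TH)
def outline(z):
    w=.00875; r=.028; t=np.arcsin(w/r); p=[]
    for q0 in(0,np.pi):
        p+=[[r*np.cos(q),r*np.sin(q),z] for q in np.linspace(q0+t,q0+np.pi-t,40)]
        c=-1 if q0==0 else 1
        p+=[[c*.017,-c*w,z],[c*.017,c*w,z]]
    return np.array(p)
def rect(z): return np.array([[x*.018,y*.016,z] for x,y in((1,1),(1,-1),(-1,-1),(-1,1))])
an=np.linspace(0,2*np.pi,80)
nose=np.c_[np.cos(an),np.sin(an),0*an]*.032
out=[]
for n,b in(("side",(375,260,425,310)),("top",(435,200,485,250))):
    d={"side":[-.9,.6],"top":[.3,-.4]}[n]
    a=crop(n,f"pics/{n}15.png",b,8)
    for P_,col in((outline(0),(0,255,0)),(outline(.012),(0,255,255)),(rect(.062),(255,0,255)),(nose,(0,0,255))):
        u=proj(n,P_@F.T+NOSE)+d; cv2.polylines(a,[np.int32((u-b[:2]+.5)*8)],True,col,1)
    out.append(a); 
    out.append(crop(n,f"pics/{n}15.png",b,8)) if 0 else None
cv2.imwrite("pics/ov2.png",np.hstack([o for o in out if o is not None]))
cv2.imwrite("pics/ov2r.png",np.hstack([crop("",f"pics/{n}15.png",b,8) for n,b in(("side",(375,260,425,310)),("top",(435,200,485,250)))]))
E
python3 ov2.py
```

```text
(no output)
```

View pics/ov2.png

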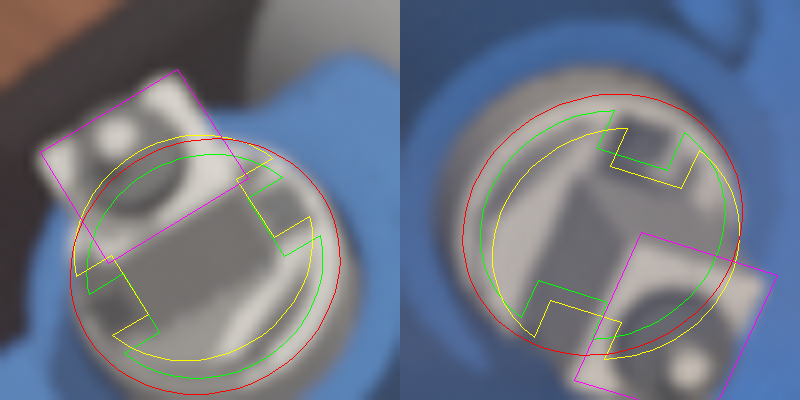

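View pics/ov2r.png

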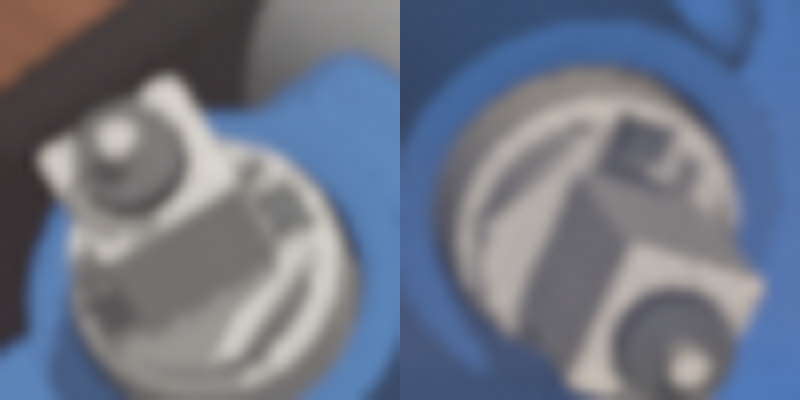

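```bash
python3 -c "
from cell import ticket,telemetry
print(telemetry.state()['time']); print(ticket.hand_in())"
```

```text
30.6
the job is handed in; nothing more can be done
None
```

The job is handed in at 30.6 s. The arbor is in the spindle, the lever is close to upright and the gripper is open and clear of everything. No verdict was reported.

**What I did:**
1. I gripped the lever knob and swung it to the robot-side stop; it pushed back against further motion and the camera showed it there.
2. I took the steel slotted arbor from the rack by its flats, tilted it onto the spindle axis and inserted it. The lateral force during insertion called for a few millimetres of correction.
3. I pressed the flange down with about 40–50 N while still holding the arbor, then let go.
4. I stood the lever up and backed the arm away.

**What the last checks showed:**
- **Arbor:** Drawn over both camera pictures, a model of the seated arbor fits its hub top to within about 1 pixel (roughly 2 mm). A dog is visible inside each slot. When I slackened the grip and pressed again, the pads slid about 3 mm along the hub while the flange stayed put.
- **Lever:** It reads about −0.05 rad (top camera −0.055, side camera between 0 and −0.04), inside the 0.12 limit.
- **Other things:** The plain holder and the bottle were found within a few pixels of where they started in both cameras. The padlock was confirmed in the side camera only, because the top camera missed it.

**What disagreed:**
- **Network's flange position:** With the arbor seated, the network's arbor_face points lay 3–4 pixels from the nose. I trusted the drawn model instead, because those points were off by a similar amount while the arbor was held in the air.
- **Arm reading:** The arm's own pose put the seated flange up to 4 mm sideways from my camera estimate of the nose. I put this down to the arbor sitting off-centre in the pads plus calibration error.

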